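# Sort a pile of battery packs into their charging docks

## Robot

A 6-joint arm with a two-finger parallel gripper is mounted at the origin on a cart in front of the work surface, level with it; the furniture and walls round the work are solid. World frame = base frame: x ahead of the robot, y to its left, z up, the work surface at z = 0. Lengths are in m, angles in degrees, forces in N, time in s.
With the tool pointing down it reaches from about 0.4 to 0.825 m from the base axis. Payload 7 kg.
Tool frame: the origin (TCP) lies midway between the tips of the shut fingers; the grasp point (between the pads) lies 19 mm behind it; z points along the fingers, y is the line along which they close (so a half turn about z gives the same grasp; the last joint's range is limited). The gripper opens to 88 mm and grips with 3 to 60 N. Pads are 19 mm wide; open, the fingers measure 130 mm over their backs; the gripper's body (78 mm by 193 mm) begins 47 mm behind the grasp point.
Start: joints at [-58.952, 20.546, 0.682, 0, -70.136, -16.507], TCP at [0.169, -0.653, 0.227] pointing down, gripper open.
Joint ranges: [-176.03, 176.03], [-82.01, 121.73], [-58.28, 71.71], [-173.87, 95.51], [-174.79, -0.11], [-173.66, 173.66]. Speed limits (degrees/s): [136.94, 136.94, 172.46, 180, 180, 180].

## Interface

Orientations are given as [roll, pitch, yaw] about the fixed x, y, z axes, in that order (R = Rz(yaw) Ry(pitch) Rx(roll)).
In Python, from plant import r gives the robot as it stands. The module is installed in compiled form; this text tells all that it offers.
- The arm moves only by the tool play_rows, never from a script. Its argument "rows" is a list of rows, each an object with "slide": the shift along the tool's x, y, z as a fraction of full scale, a list of three; "delta_rot": the turn, a rotation vector about the tool's x, y, z as a fraction of full scale, a list of three; "fingers": the opening, from -1 (shut) to 1 (fully open). In form: [{"slide": [x, y, z], "delta_rot": [rx, ry, rz], "fingers": fingers}, ...]. A call has 1 to 8 rows; each row shifts and turns the commanded pose from where the row before left it, along the tool's axes as they then stand; what a row does not reach is not made up. Full scale, the value 1, is 0.15 m for a shift and 0.08 rad for a turn. A row lasts 1/8 s, in which the tool goes at most 62.5 mm and 10.7 degrees, less where a joint would pass 70% of its speed; a pose out of reach is approached as far as the arm can. A call with a number of a shift or a turn outside -1 to 1 is refused whole. A call with a gripper value outside its range is refused whole. The fingers move at their own pace and stop on an object; "squeeze" is the grip in N (left out, the last holds). Time passes only in rows, so rows that do not move let the fingers close. It gives the time, the measured TCP pose, the force, the opening and the grip force at its end, in the units of the state.
- r.get_state(): the state, without advancing time (a new reading comes with each control period).
- r.capture(name): name is "scene" or "side" or "wrist"; returns a dict with "image" (400x640x3 uint8, blue, green, red), "fx", "fy", "cx", "cy" (pixels), "distortion" ([k1, k2, p1, p2, k3] as OpenCV has them; the pictures are not rectified), "R" (3x3) and "t" (3): a world point X has camera coordinates R X + t; the wrist camera has in their place "T_tool_cam" (4x4, takes a point from camera to tool coordinates, whose origin is the TCP and whose axes are the flange's). Camera axes: x right, y down, z forward; pixel columns grow to the right and rows downward; lengths in m; the calibration is good to about 2 mm. A picture is of the moment at which its call begins: read the wrist's pose just before it. There is no depth.
- r.close_job(): hands the job in; it is judged then, once.
The state is a dict: "time_s": time; "joints": joint angles; "qd": joint speeds; "joint_torque": joint torques, N m; "tcp_pos": TCP position; "eef_rot": TCP orientation; "contact_force": force on the tool from outside, world axes, zero at the start; "moment": the same for the moment, N m; "gripper_width": finger opening in m; "gripper_force": force on a finger pad.
Only numpy, scipy, OpenCV 4.12 (cv2) and the standard library are available. Lean on these libraries where they do the work, as an engineer would, in place of code of your own. Each camera call takes 0.05 s, during which the arm holds its last target. There are 200 camera calls.

## Task

The four battery packs have come back from the field in one pile and need charging. Take the pile apart from the top and set each pack in the charging dock whose recess is made for its size, lying flat on the dock's floor with its brass contact end at the dock's contact tower. Do not let any pack tip over or fall off the table.

Things in the scene. Friction and masses are not known exactly. Their poses are not given: they have to be found in the camera images.
- pack_long_mid (a point): The long battery pack: a loose grey hard-case block 110 long x 44 wide x 26 mm high, 240 g, the lowest of the pile, lying flat on the table. One end has a black cap with two brass contacts folded over the top edge. Point: the centre, half-way up; x: along the length towards the contact end; y: across; z: up.
- pack_medium_mid (a point): The medium battery pack: a loose grey hard-case block 86 long x 40 wide x 24 mm high, 170 g, lying flat on the long pack. One end has a black cap with two brass contacts folded over the top edge. Point: the centre, half-way up; x: along the length towards the contact end; y: across; z: up.
- pack_short_mid (a point): The short battery pack: a loose grey hard-case block 66 long x 34 wide x 22 mm high, 110 g, lying flat on the medium pack. One end has a black cap with two brass contacts folded over the top edge. Point: the centre, half-way up; x: along the length towards the contact end; y: across; z: up.
- pack_mini_mid (a point): The mini battery pack: a loose grey hard-case block 46 long x 28 wide x 22 mm high, 60 g, lying flat on the short pack, top of the pile. One end has a black cap with two brass contacts folded over the top edge. Point: the centre, half-way up; x: along the length towards the contact end; y: across; z: up.
- dock_long_tower (a point): Dock for the long pack: fixed white tray, recess 120 x 54 mm at its dark floor (7 mm above the table), flaring to 128 x 62 at the rim (14 mm up); walls 12 mm beyond the pack. Tower 26 mm high at one short end, leaf contacts yield. Point: middle of the tower's top; x: level, from recess to tower; z: up. Recess centre: 75 mm along -x; floor 19 mm below the point. Seated pack rises 19 mm above the rim.
- dock_medium_tower (a point): Dock for the medium pack: fixed white tray, recess 96 x 50 mm at its dark floor (7 mm above the table), flaring to 104 x 58 at the rim (14 mm up); walls 12 mm beyond the pack. Tower 26 mm high at one short end, leaf contacts yield. Point: middle of the tower's top; x: level, from recess to tower; z: up. Recess centre: 63 mm along -x; floor 19 mm below the point. Seated pack rises 17 mm above the rim.
- dock_short_tower (a point): Dock for the short pack: fixed white tray, recess 76 x 44 mm at its dark floor (7 mm above the table), flaring to 84 x 52 at the rim (14 mm up); walls 12 mm beyond the pack. Tower 26 mm high at one short end, leaf contacts yield. Point: middle of the tower's top; x: level, from recess to tower; z: up. Recess centre: 53 mm along -x; floor 19 mm below the point. Seated pack rises 15 mm above the rim.
- dock_mini_tower (a point): Dock for the mini pack: fixed white tray, recess 56 x 38 mm at its dark floor (7 mm above the table), flaring to 64 x 46 at the rim (14 mm up); walls 12 mm beyond the pack. Tower 26 mm high at one short end, leaf contacts yield. Point: middle of the tower's top; x: level, from recess to tower; z: up. Recess centre: 43 mm along -x; floor 19 mm below the point. Seated pack rises 15 mm above the rim.
Mind the look-alikes: they are no part of the job. Leave any blue look-alike of the part that bears pack_mini_mid alone.

How it is judged (in metres and radians):
At the end, for the whole second after the job is handed in: Each of the four packs lies flat (tilt under 0.08 rad) on the floor of the dock of its own size (height within 4.5 mm), seen from the pack the dock's tower lies at its contact end, within 10 mm lengthwise and 18 mm sideways of the nominal spot (the recess itself leaves 5 mm each way) (x of dock_long_tower in the frame of pack_long_mid between 0.065 and 0.085 m and y of dock_long_tower in the frame of pack_long_mid between -0.018 and 0.018 m and z of dock_long_tower in the frame of pack_long_mid between 0.0015 and 0.0105 m and angle between each of pack_long_mid, pack_medium_mid, pack_short_mid, pack_mini_mid's own z axis and vertical below 0.08 rad and x of dock_medium_tower in the frame of pack_medium_mid between 0.053 and 0.073 m and y of dock_medium_tower in the frame of pack_medium_mid between -0.018 and 0.018 m and z of dock_medium_tower in the frame of pack_medium_mid between 0.0025 and 0.0115 m and x of dock_short_tower in the frame of pack_short_mid between 0.043 and 0.063 m and y of dock_short_tower in the frame of pack_short_mid between -0.018 and 0.018 m and z of dock_short_tower in the frame of pack_short_mid between 0.0035 and 0.0125 m and x of dock_mini_tower in the frame of pack_mini_mid between 0.033 and 0.053 m and y of dock_mini_tower in the frame of pack_mini_mid between -0.018 and 0.018 m and z of dock_mini_tower in the frame of pack_mini_mid between 0.0035 and 0.0125 m); the robot touches nothing.
It fails at once if the long pack is tipped over or falls off the table (angle between pack_long_mid's own z axis and vertical above 0.6 rad or height (world z) of pack_long_mid below -0.03 m).
It fails at once if the medium pack is tipped over or falls off the table (angle between pack_medium_mid's own z axis and vertical above 0.6 rad or height (world z) of pack_medium_mid below -0.03 m).
It fails at once if the short pack is tipped over or falls off the table (angle between pack_short_mid's own z axis and vertical above 0.6 rad or height (world z) of pack_short_mid below -0.03 m).
It fails at once if the mini pack is tipped over or falls off the table (angle between pack_mini_mid's own z axis and vertical above 0.6 rad or height (world z) of pack_mini_mid below -0.03 m).
It also fails if it takes over 115 s, if anything falls off the work surface, if the arm or the gripper's body presses on something with over 40 N, if the wrist force passes 120 N, or if a joint passes its speed limit or range.

## Working session

There is one attempt and no reset: what is moved stays moved. The work goes in short steps, Python scripts to look and compute and a tool call to move; the robot and the scene stay as the last step left them, time stands still between calls to the robot, and variables do not carry over. Pictures are saved under pics/ and viewed, at most 16 in all, crops included, and the job is handed in when it is done.

Besides the shell and the picture viewer there is one more tool, called after "Call:" as name([rows], argument=value, ...), one row to a line, values as JSON. play_rows: Moves the arm, as the interface text tells. Shift numbers are shares of 0.15 m and turn numbers shares of 0.08 rad, none past 1 either way. Its arguments: {"type":"object","properties":{"rows":{"type":"array"},"squeeze":{"type":"number"}},"required":["rows"]}

```bash
mkdir -p pics
cat > look.py <<'E'
import sys,cv2
from plant import r
for a in sys.argv[1:]:
    n,f=a.split(':'); c=r.capture(n); cv2.imwrite('pics/'+f+'.png',c['image'])
    print(n,c['fx'],c['cx'],c['cy'],c['distortion'],c.get('R'),c.get('t'),c.get('T_tool_cam'))
E
python3 look.py scene:s0 side:d0; python3 -c "
from plant import r
print(r.get_state())"
```

```text
scene 390.22120170783177 310.4609718330343 191.69698905729155 [0.01736044 0.         0.         0.         0.        ] [[-0.4316925   0.9017602  -0.02168263]
 [ 0.57812428  0.25814932 -0.77403568]
 [-0.69239721 -0.34668065 -0.63277059]] [ 0.26173972 -0.2756735   1.32426844] None
side 388.07483654312955 325.9630647081052 202.20419984177568 [-0.03687534  0.          0.          0.          0.        ] [[-0.20949655  0.97754725  0.02264003]
 [ 0.60799753  0.14836271 -0.77995353]
 [-0.76580037 -0.14963249 -0.62542779]] [ 0.15909772 -0.2959464   1.33123357] None
{'time_s': 0.1, 'joints': array([-5.89503312e+01,  2.05880292e+01,  6.39857552e-01, -1.54927956e-02,
       -7.01332654e+01, -1.65077122e+01]), 'qd': array([-0.03856083, -0.24478465,  0.06947142,  0.06608938, -0.02773264,
        0.05951085]), 'joint_torque': array([-1.72790085e-03, -5.84164488e+01,  2.93750203e+01,  7.01548666e+00,
        1.02288093e-02, -6.65445964e-05]), 'tcp_pos': array([ 0.16936018, -0.65298689,  0.22572187]), 'eef_rot': array([ 1.79917781e+02, -9.17708898e-03, -1.65463312e+02]), 'contact_force': array([-0.34222433,  1.04575749, -0.34786091]), 'moment': array([-0.04746156,  0.03005077,  0.05362313]), 'gripper_force': 0.0, 'gripper_width': 0.08754133770721734}
```

View pics/s0.png

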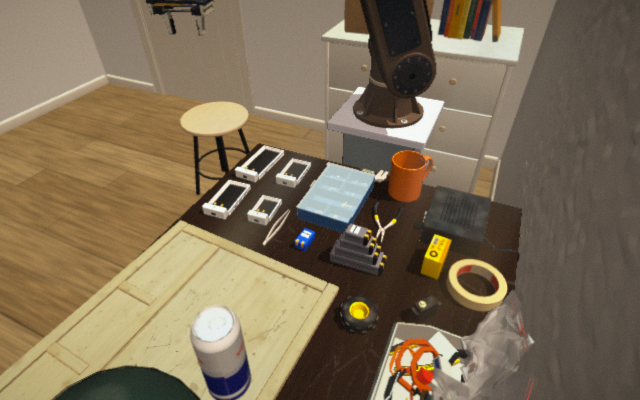

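View pics/d0.png

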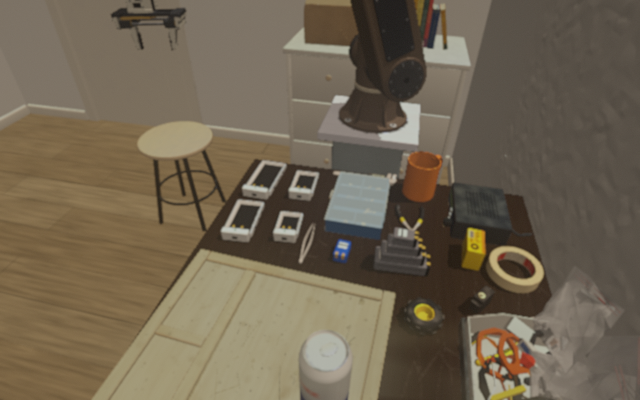

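The scene view shows the pile near (358,248), with all contacts towards the right. The four docks are at (260,163), (293,172), (227,199) and (264,209), and the blue decoy is at (305,238). I'll cast rays for rough positions.

```bash
cat > geo.py <<'E'
import numpy as np,cv2
from scipy.spatial.transform import Rotation as Ro
def ray(c,px,R,t):
    K=np.array([[c['fx'],0,c['cx']],[0,c['fy'],c['cy']],[0,0,1.]])
    u=cv2.undistortPoints(np.array(px,float).reshape(-1,1,2),K,np.array(c['distortion'])).reshape(-1,2)
    d=np.c_[u,np.ones(len(u))]
    return -R.T@t, d@R
def plane(c,px,z,R=None,t=None):
    o,d=ray(c,px,c['R'] if R is None else R,c['t'] if t is None else t)
    return o+d*((z-o[2])/d[:,2])[:,None]
def wristRt(c,s):
    T=np.array(c['T_tool_cam']); Rt=Ro.from_euler('xyz',s['eef_rot'],degrees=True).as_matrix()
    Rwc=Rt@T[:3,:3]; p=Rt@T[:3,3]+s['tcp_pos']
    return Rwc.T,-Rwc.T@p
def tri(o1,d1,o2,d2):
    out=[]
    for a,b in zip(d1,d2):
        A=np.c_[a,-b]; k=np.linalg.lstsq(A,o2-o1,rcond=None)[0]
        p,q=o1+k[0]*a,o2+k[1]*b; out.append(np.r_[(p+q)/2,np.linalg.norm(p-q)*1000])
    return np.array(out)
E
python3 - <<'E'
from geo import *; from plant import r
np.set_printoptions(precision=3,suppress=True)
c=r.capture('scene'); d=r.capture('side')
a=[(260,163),(293,172),(227,199),(264,209),(305,238),(355,232),(358,265)]
b=[(265,180),(304,185),(243,220),(288,227),(343,250),(401,235),(402,272)]
print(plane(c,a,.01)); print(plane(d,b,.01)); print(tri(*ray(c,a,c['R'],c['t']),*ray(d,b,d['R'],d['t'])))
w=r.capture('wrist'); print(w['T_tool_cam'],w['fx'],w['cx'],w['cy'],w['distortion']); cv2.imwrite('pics/w0.png',w['image'])
E
```

```text
[[ 0.454 -0.228  0.01 ]
 [ 0.454 -0.124  0.01 ]
 [ 0.62  -0.222  0.01 ]
 [ 0.615 -0.119  0.01 ]
 [ 0.66   0.013  0.01 ]
 [ 0.598  0.106  0.01 ]
 [ 0.684  0.145  0.01 ]]
[[ 0.46  -0.226  0.01 ]
 [ 0.457 -0.123  0.01 ]
 [ 0.621 -0.223  0.01 ]
 [ 0.619 -0.117  0.01 ]
 [ 0.661  0.015  0.01 ]
 [ 0.586  0.132  0.01 ]
 [ 0.694  0.141  0.01 ]]
[[ 0.452 -0.23   0.006  3.341]
 [ 0.458 -0.122  0.012  1.865]
 [ 0.616 -0.226  0.005  0.195]
 [ 0.616 -0.118  0.009  3.286]
 [ 0.666  0.016  0.016  1.344]
 [ 0.664  0.127  0.08   0.822]
 [ 0.675  0.142 -0.006  6.944]]
[[ 0.    -0.96  -0.281  0.076]
 [ 1.    -0.     0.001 -0.   ]
 [-0.001 -0.281  0.96  -0.156]
 [ 0.     0.     0.     1.   ]] 345.6585899445474 324.81521735584 201.3168084176781 [-0.033  0.     0.     0.     0.   ]
```

Call:
play_rows([
  {"slide":[0,0,-0.16],"delta_rot":[0,0,0.8],"fingers":1},
  {"slide":[0,0,-0.16],"delta_rot":[0,0,0.8],"fingers":1},
  {"slide":[0,0,-0.16],"delta_rot":[0,0,0.8],"fingers":1},
  {"slide":[0,0,-0.16],"delta_rot":[0,0,0.77],"fingers":1},
  {"slide":[-0.1,0.16,0],"delta_rot":[0,0,0],"fingers":1},
  {"slide":[-0.2,0.34,0],"delta_rot":[0,0,0],"fingers":1},
  {"slide":[-0.2,0.34,0],"delta_rot":[0,0,0],"fingers":1},
  {"slide":[-0.2,0.34,0],"delta_rot":[0,0,0],"fingers":1},
])

```text
time_s: 1.25
tcp_pos: [0.275, -0.4748, 0.3225]
eef_rot: [180.0, 0.0, 180.0]
contact_force: [1.7, -0.1, 0.2]
gripper_width: 0.0882
gripper_force: 0.0
```

Call:
play_rows([
  {"slide":[-0.2,0.34,0],"delta_rot":[0,0,0],"fingers":1},
  {"slide":[-0.2,0.34,0],"delta_rot":[0,0,0],"fingers":1},
  {"slide":[-0.2,0.34,0],"delta_rot":[0,0,0],"fingers":1},
  {"slide":[-0.2,0.34,0],"delta_rot":[0,0,0],"fingers":1},
  {"slide":[-0.2,0.34,0],"delta_rot":[0,0,0],"fingers":1},
  {"slide":[-0.2,0.34,0],"delta_rot":[0,0,0],"fingers":1},
  {"slide":[-0.2,0.34,0],"delta_rot":[0,0,0],"fingers":1},
  {"slide":[-0.1,0.16,0],"delta_rot":[0,0,0],"fingers":1},
])

```text
time_s: 2.25
tcp_pos: [0.5003, -0.0928, 0.3225]
eef_rot: [180.0, 0.0, -179.9]
contact_force: [0.9, -0.9, -0.1]
gripper_width: 0.0874
gripper_force: 0.0
```

```bash
cat > wr.py <<'E'
import sys,pickle,cv2
from plant import r
s=r.get_state(); c=r.capture('wrist'); n=sys.argv[1]
cv2.imwrite('pics/%s.png'%n,c['image']); pickle.dump((s,c),open(n+'.pkl','wb'))
print(s['time_s'],s['tcp_pos'],s['eef_rot'],s['gripper_width'],s['contact_force'])
E
python3 wr.py w1
```

```text
2.25 [ 0.50029329 -0.0927632   0.32245995] [ 1.79986550e+02  3.58407734e-03 -1.79857699e+02] 0.08744053956720729 [ 0.89566329 -0.90514894 -0.10762508]
```

View pics/w1.png

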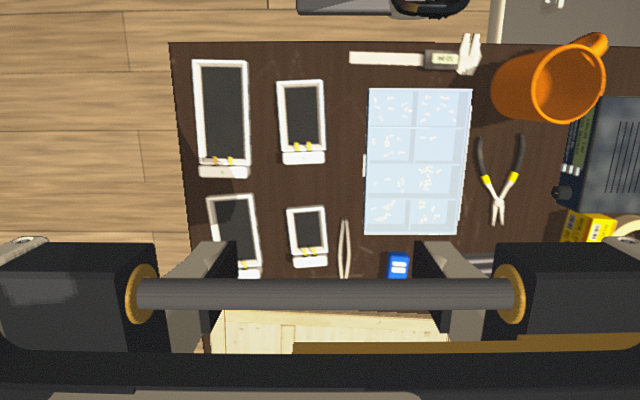

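The first view shows the long dock (221,118), short dock (301,120), medium dock (235,235, partly hidden) and mini dock (307,235), all with towers towards +x. The pile is off the picture, so I'm moving on to see the rest.

Call:
play_rows([
  {"slide":[-0.2,0.17,0],"delta_rot":[0,0,0],"fingers":1},
  {"slide":[-0.25,0.2,0],"delta_rot":[0,0,0],"fingers":1},
  {"slide":[-0.25,0.2,0],"delta_rot":[0,0,0],"fingers":1},
  {"slide":[-0.25,0.2,0],"delta_rot":[0,0,0],"fingers":1},
  {"slide":[-0.15,0.1,0],"delta_rot":[0,0,0],"fingers":1},
  {"slide":[0,0,0],"delta_rot":[0,0,0],"fingers":1},
])

```text
time_s: 3.05
tcp_pos: [0.6652, 0.0363, 0.3208]
eef_rot: [-180.0, -0.1, -179.9]
contact_force: [-1.1, -0.3, -0.3]
gripper_width: 0.0878
gripper_force: 0.0
```

```bash
python3 wr.py w2
```

```text
3.05 [0.66518484 0.03630713 0.32079896] [-1.79967081e+02 -1.29820938e-01 -1.79933651e+02] 0.08784375294316915 [-1.09667707 -0.32598243 -0.28308317]
```

View pics/w2.png

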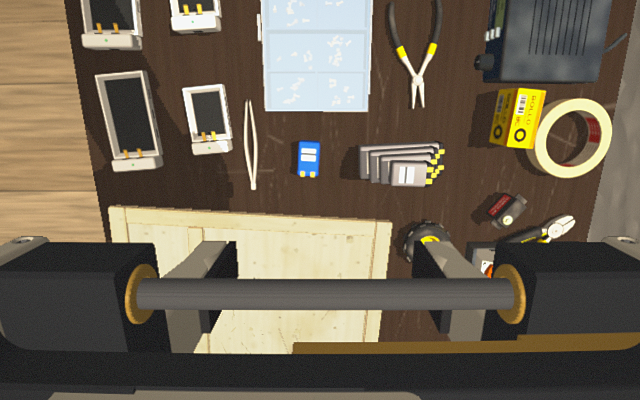

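The second view shows the pile with its contacts towards +y (right), the mini's top at about (409,175), and the medium (130,120) and mini (208,118) docks in full. Next I'll extract the dock floors and rotate for a closer view of the pile.

```bash
cat > docks.py <<'E'
from geo import *; import pickle
np.set_printoptions(precision=4,suppress=True)
def quads(n):
    s,c=pickle.load(open(n+'.pkl','rb')); R,t=wristRt(c,s); c['R'],c['t']=R,t
    g=c['image']; white=((g.min(2)>150)&(g.max(2).astype(int)-g.min(2)<45)).astype(np.uint8)
    white=cv2.morphologyEx(white,cv2.MORPH_CLOSE,np.ones((3,3)))
    cs,h=cv2.findContours(white,cv2.RETR_CCOMP,cv2.CHAIN_APPROX_NONE); out=[]
    for k,q in zip(cs,h[0]):
        if q[3]>=0 and cv2.contourArea(k)>500:
            P=plane(c,k.reshape(-1,2),.007); (cx,cy),(w,l),a=cv2.minAreaRect((P[:,:2]*1000).astype(np.float32))
            out.append(((cx,cy),(w,l),a,cv2.boundingRect(k)))
    return c,out
if __name__=='__main__':
    for n in('w1','w2'):
        for o in quads(n)[1]: print(n,np.round(o[0],1),np.round(o[1],1),round(o[2],1),o[3])
E
python3 docks.py
```

```text
w1 [ 612.3 -116.3] [73.9 41.8] 5.4 (292, 210, 32, 48)
w1 [ 447.8 -122.6] [88.9 47.9] 2.6 (283, 84, 39, 69)
w1 [ 446.4 -228.2] [ 57.  133.4] 89.0 (199, 65, 47, 103)
w2 [ 609.2 -121.2] [67.3 47.2] 5.1 (190, 90, 37, 54)
w2 [ 610.2 -227.8] [113.3  61.2] 4.5 (97, 73, 60, 88)
```

Call:
play_rows([
  {"slide":[0,0.1,0],"delta_rot":[0,0,-1],"fingers":1},
  {"slide":[0,0.1,0],"delta_rot":[0,0,-1],"fingers":1},
  {"slide":[0,0.1,0],"delta_rot":[0,0,-1],"fingers":1},
  {"slide":[0,0.1,0],"delta_rot":[0,0,-1],"fingers":1},
  {"slide":[0,0.1,0],"delta_rot":[0,0,-1],"fingers":1},
  {"slide":[0,0.1,0],"delta_rot":[0,0,-1],"fingers":1},
  {"slide":[0,0.1,0],"delta_rot":[0,0,-1],"fingers":1},
  {"slide":[0,0.1,0],"delta_rot":[0,0,-1],"fingers":1},
])

```text
time_s: 4.1
tcp_pos: [0.6308, 0.1481, 0.3232]
eef_rot: [-180.0, 0.0, -143.2]
contact_force: [-0.2, -0.2, -0.7]
gripper_width: 0.0879
gripper_force: 0.0
```

Call:
play_rows([
  {"slide":[0,0,0],"delta_rot":[0,0,-1],"fingers":1},
  {"slide":[0,0,0],"delta_rot":[0,0,-1],"fingers":1},
  {"slide":[0,0,0],"delta_rot":[0,0,-1],"fingers":1},
  {"slide":[0,0,0],"delta_rot":[0,0,-1],"fingers":1},
  {"slide":[0,0,0],"delta_rot":[0,0,-1],"fingers":1},
  {"slide":[0,0,0],"delta_rot":[0,0,-1],"fingers":1},
  {"slide":[0,0,0],"delta_rot":[0,0,-1],"fingers":1},
  {"slide":[0,0,0],"delta_rot":[0,0,-1],"fingers":1},
])

```text
time_s: 5.1
tcp_pos: [0.631, 0.1476, 0.3233]
eef_rot: [-180.0, 0.0, -106.5]
contact_force: [-0.7, 0.2, 0.1]
gripper_width: 0.0875
gripper_force: 0.0
```

Call:
play_rows([
  {"slide":[0,0,0],"delta_rot":[0,0,-1],"fingers":1},
  {"slide":[0,0,0],"delta_rot":[0,0,-1],"fingers":1},
  {"slide":[0,0,0],"delta_rot":[0,0,-1],"fingers":1},
  {"slide":[0,0,0],"delta_rot":[0,0,-0.6],"fingers":1},
  {"slide":[0,0,0],"delta_rot":[0,0,0],"fingers":1},
])

```text
time_s: 5.72
tcp_pos: [0.6311, 0.1478, 0.3233]
eef_rot: [-180.0, 0.0, -90.2]
contact_force: [-0.4, -0.1, 0.7]
gripper_width: 0.0875
gripper_force: 0.0
```

```bash
python3 wr.py w3
```

```text
5.725 [0.63113399 0.14781961 0.32325226] [-1.79961855e+02  2.24602325e-02 -9.01985617e+01] 0.08751970866454915 [-0.40995016 -0.11445183  0.74357859]
```

View pics/w3.png

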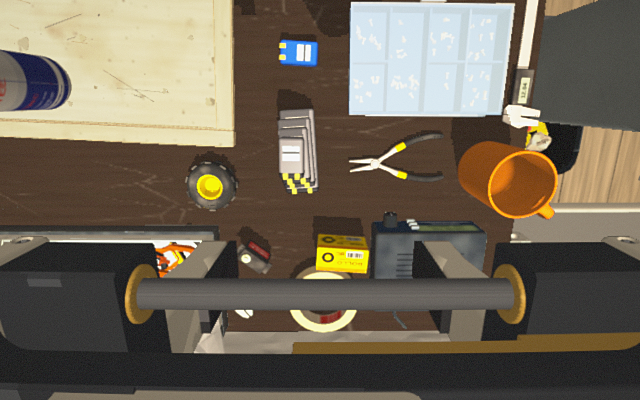

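View three shows the pile at about (297,152), the mini's top at (291,155), and contacts pointing down (+y). I'm zooming into the docks and the pile in one composite.

Run:
```python
import cv2,numpy as np
def z(n,x,y,w,h,k,W,H):
    i=cv2.resize(cv2.imread(f'pics/{n}.png')[y:y+h,x:x+w],None,fx=k,fy=k,interpolation=cv2.INTER_CUBIC); o=np.zeros((H,W,3),np.uint8); o[:h*k,:w*k]=i; return o
a=np.hstack([z('w1',185,55,140,130,3,420,390) , z('w3',270,100,63,100,6,380,600)[:390]])
b=np.hstack([z('w2',92,68,146,70,3,440,210), z('w3',270,165,60,35,6,360,210)])
cv2.imwrite('pics/c1.png',np.vstack([a,b]))
```

```text
(no output)
```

View pics/c1.png

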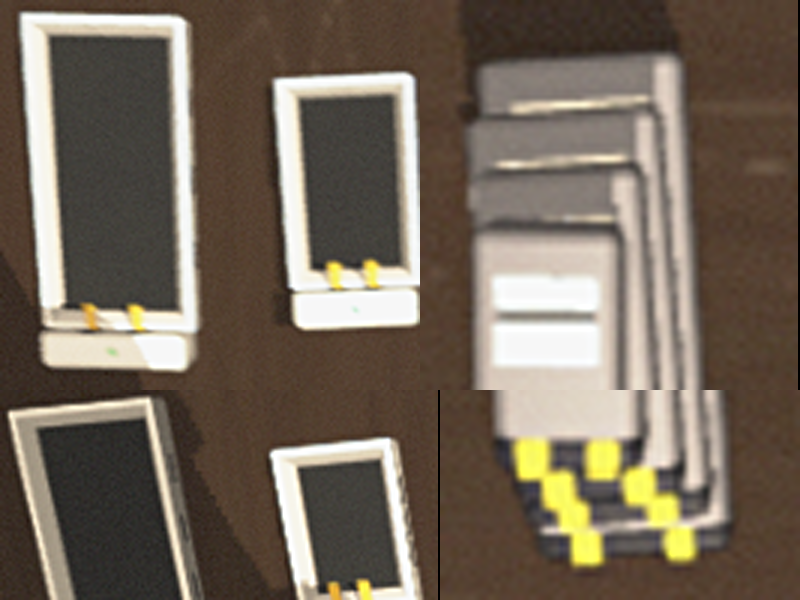

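```bash
cat > docks2.py <<'E'
from docks import *
def floors(n,thr=105):
    c,q=quads(n); g=c['image'].max(2); out=[]
    for o in q:
        x,y,w,h=o[3]; m=np.zeros(g.shape,np.uint8); m[y:y+h,x:x+w]=(g[y:y+h,x:x+w]<thr)
        m=cv2.morphologyEx(m,cv2.MORPH_OPEN,np.ones((5,5)))
        nl,lab,st,_=cv2.connectedComponentsWithStats(m); k=1+np.argmax(st[1:,4]); 
        cn=cv2.findContours((lab==k).astype(np.uint8),cv2.RETR_EXTERNAL,cv2.CHAIN_APPROX_NONE)[0][0].reshape(-1,2)
        P=(plane(c,cn,.007)[:,:2]*1000).astype(np.float32); B=cv2.minAreaRect(P)
        # pixel centres sit half a pixel inside the true edge; about 1.4 mm/px
        px=cv2.boxPoints(cv2.minAreaRect(cn.astype(np.float32)))
        out.append((B,px))
        print(n,np.round(B[0],1),np.round(np.array(B[1])+1.4,1),round(B[2],1))
    return c,out
E
python3 - <<'E'
from docks2 import *
c1,f1=floors('w1'); c2,f2=floors('w2')
s,c3=pickle.load(open('w3.pkl','rb')); c3['R'],c3['t']=wristRt(c3,s)
p=[(279.7,138.3),(302,138),(302.7,172.8),(279.5,172.8),(283.5,180),(304,180)]
print(plane(c3,p,.094)*1000)
def lab(c,x,y,w,h):
    m=(c['image'].min(2)[y:y+h,x:x+w]>215).astype(np.uint8); M=cv2.moments(m,True); print(M['m00']); return (x+M['m10']/M['m00'],y+M['m01']/M['m00'])
a=lab(c2,385,155,45,35);b=lab(c3,275,135,32,36);print(a,b)
print(tri(*ray(c2,[a],c2['R'],c2['t']),*ray(c3,[b],c3['R'],c3['t'])))
E
```

```text
w1 [ 604.5 -117.3] [54.5 35.7] 4.8
w1 [ 443.4 -123.2] [74.  41.7] 2.8
w1 [ 440.8 -227.9] [ 52.2 118.6] 88.8
w2 [ 604.3 -118.4] [55.4 37.6] 4.9
w2 [ 606.6 -224.7] [96.3 50.6] 4.4
[[680.6042 112.2379  94.    ]
 [655.9486 112.0148  94.    ]
 [655.9827 151.1412  94.    ]
 [682.3387 151.0472  94.    ]
 [678.0956 159.4343  94.    ]
 [654.6728 159.5137  94.    ]]
222.0
232.0
(406.65315315315314, 174.1891891891892) (290.5, 153.11637931034483)
[[0.6693 0.1295 0.0906 0.739 ]]
```

```bash
cat > go.py <<'E'
import sys
from geo import *; from plant import r
s=r.get_state(); x,y,z,yaw=map(float,sys.argv[1:5]); R=Ro.from_euler('xyz',s['eef_rot'],degrees=True)
d=R.inv().apply(np.array([x,y,z])-s['tcp_pos'])/.15
rot=(R.inv()*Ro.from_euler('xyz',[180,0,yaw],degrees=True)).as_rotvec()/.08
print('slide',np.round(d,3),'rot',np.round(rot,2),'tcp',np.round(s['tcp_pos'],4),np.round(s['eef_rot'],1),'w',round(s['gripper_width'],4),'t',s['time_s'],'F',np.round(s['contact_force'],1))
E
python3 go.py .6685 .1355 .080 -90.5
```

```text
slide [ 0.082 -0.248  1.621] rot [-0.01  0.    0.06] tcp [0.6312 0.1479 0.3231] [-180.     0.   -90.2] w 0.0877 t 5.775 F [ 0.1 -0.3  0.1]
```

Call:
play_rows([
  {"slide":[0.08,-0.25,0],"delta_rot":[0,0,0],"fingers":0.6},
  {"slide":[0,0,0.25],"delta_rot":[0,0,0],"fingers":0.6},
  {"slide":[0,0,0.35],"delta_rot":[0,0,0],"fingers":0.6},
  {"slide":[0,0,0.35],"delta_rot":[0,0,0],"fingers":0.6},
  {"slide":[0,0,0.3],"delta_rot":[0,0,0],"fingers":0.6},
  {"slide":[0,0,0.2],"delta_rot":[0,0,0],"fingers":0.6},
  {"slide":[0,0,0.1],"delta_rot":[0,0,0],"fingers":0.6},
  {"slide":[0,0,0],"delta_rot":[0,0,0],"fingers":0.6},
])

```text
time_s: 6.78
tcp_pos: [0.6689, 0.1362, 0.0896]
eef_rot: [179.9, -0.0, -90.2]
contact_force: [0.0, -0.3, 0.6]
gripper_width: 0.0702
gripper_force: 0.0
```

```bash
python3 go.py .6685 .1355 .080 -90.5; python3 look.py side:d1 >/dev/null
python3 - <<'E'
import cv2
i=cv2.imread('pics/d1.png')[160:300,330:500]; cv2.imwrite('pics/d1c.png',cv2.resize(i,None,fx=4,fy=4,interpolation=2))
E
```

```text
slide [0.005 0.002 0.064] rot [ 0.01 -0.01  0.07] tcp [0.6689 0.1362 0.0896] [179.9  -0.  -90.2] w 0.0702 t 6.775 F [ 0.  -0.3  0.6]
```

View pics/d1c.png

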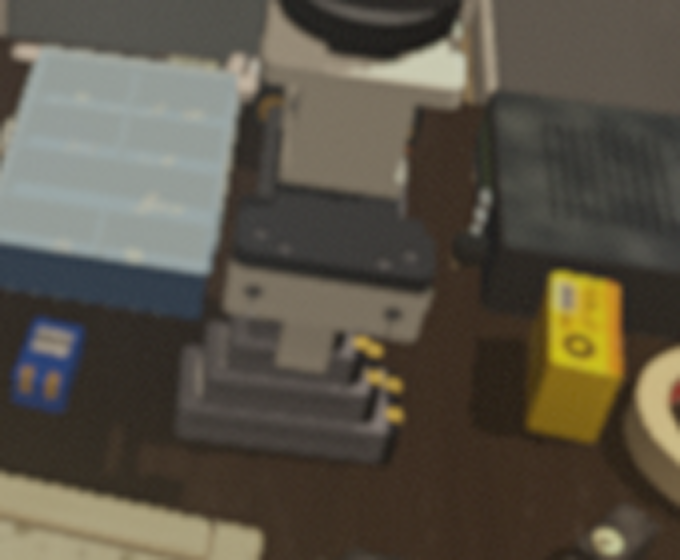

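The side view shows the finger straddling the mini pack, centred along its length. Next: lower the last 8 mm, grip and lift.

Call:
play_rows([
  {"slide":[0,0,0.055],"delta_rot":[0,0,0],"fingers":0.6},
  {"slide":[0,0,0],"delta_rot":[0,0,0],"fingers":-1},
  {"slide":[0,0,0],"delta_rot":[0,0,0],"fingers":-1},
  {"slide":[0,0,0],"delta_rot":[0,0,0],"fingers":-1},
  {"slide":[0,0,0],"delta_rot":[0,0,0],"fingers":-1},
  {"slide":[0,0,0],"delta_rot":[0,0,0],"fingers":-1},
  {"slide":[0,0,0],"delta_rot":[0,0,0],"fingers":-1},
  {"slide":[0,0,0],"delta_rot":[0,0,0],"fingers":-1},
], squeeze=15)

```text
time_s: 7.82
tcp_pos: [0.6692, 0.1366, 0.0819]
eef_rot: [-180.0, 0.0, -90.1]
contact_force: [-0.5, 0.2, 1.0]
gripper_width: 0.0282
gripper_force: 15.0
```

Call:
play_rows([
  {"slide":[0,0,-0.05],"delta_rot":[0,0,0],"fingers":-1},
  {"slide":[0,0,-0.15],"delta_rot":[0,0,0],"fingers":-1},
  {"slide":[0,0,-0.2],"delta_rot":[0,0,1],"fingers":-1},
  {"slide":[0,0,-0.2],"delta_rot":[0,0,1],"fingers":-1},
  {"slide":[0,0,-0.1],"delta_rot":[0,0,1],"fingers":-1},
  {"slide":[0,0,0],"delta_rot":[0,0,1],"fingers":-1},
  {"slide":[0,0,0],"delta_rot":[0,0,1],"fingers":-1},
  {"slide":[0,0,0],"delta_rot":[0,0,1],"fingers":-1},
])

```text
time_s: 8.82
tcp_pos: [0.6691, 0.1365, 0.1873]
eef_rot: [-180.0, 0.0, -117.8]
contact_force: [-0.8, -0.2, -1.0]
gripper_width: 0.0278
gripper_force: 15.0
```

Call:
play_rows([
  {"slide":[0,0,0],"delta_rot":[0,0,1],"fingers":-1},
  {"slide":[0,0,0],"delta_rot":[0,0,1],"fingers":-1},
  {"slide":[0,0,0],"delta_rot":[0,0,1],"fingers":-1},
  {"slide":[0,0,0],"delta_rot":[0,0,1],"fingers":-1},
  {"slide":[0,0,0],"delta_rot":[0,0,1],"fingers":-1},
  {"slide":[0,0,0],"delta_rot":[0,0,1],"fingers":-1},
  {"slide":[0,0,0],"delta_rot":[0,0,1],"fingers":-1},
  {"slide":[0,0,0],"delta_rot":[0,0,1],"fingers":-1},
])

```text
time_s: 9.82
tcp_pos: [0.6691, 0.1365, 0.1872]
eef_rot: [180.0, 0.0, -154.5]
contact_force: [0.3, -0.3, -0.2]
gripper_width: 0.0282
gripper_force: 15.0
```

Call:
play_rows([
  {"slide":[0,0,0],"delta_rot":[0,0,1],"fingers":-1},
  {"slide":[0,0,0],"delta_rot":[0,0,1],"fingers":-1},
  {"slide":[0,0,0],"delta_rot":[0,0,1],"fingers":-1},
  {"slide":[0,0,0],"delta_rot":[0,0,1],"fingers":-1},
  {"slide":[0,0,0],"delta_rot":[0,0,0.5],"fingers":-1},
  {"slide":[0,0,0],"delta_rot":[0,0,0],"fingers":-1},
])

```text
time_s: 10.58
tcp_pos: [0.6691, 0.1365, 0.1872]
eef_rot: [180.0, 0.0, -174.9]
contact_force: [-0.3, -0.6, -0.2]
gripper_width: 0.0276
gripper_force: 15.0
```

```bash
python3 go.py .6044 -.118 .1 -175.1;python3 wr.py w4
```

```text
slide [ 0.58  -1.652  0.581] rot [0.   0.   0.04] tcp [0.6691 0.1365 0.1872] [ 180.     0.  -174.9] w 0.0276 t 10.575 F [-0.3 -0.6 -0.2]
10.575 [0.66911525 0.13650154 0.18716541] [ 1.79995720e+02  8.18431672e-03 -1.74930975e+02] 0.027642545469232498 [-0.33920113 -0.62792494 -0.18838429]
```

View pics/w4.png

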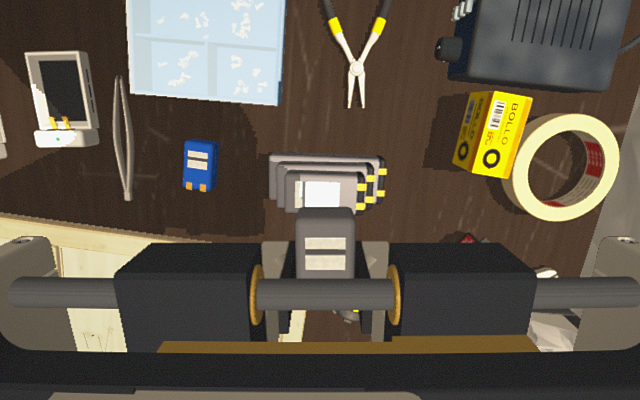

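The mini is held square, with its rear end at about (326,212), and the next packs are undisturbed. Next: carry it over the mini dock.

Call:
play_rows([
  {"slide":[0.06,-0.165,0],"delta_rot":[0,0,0],"fingers":-1},
  {"slide":[0.12,-0.33,0],"delta_rot":[0,0,0],"fingers":-1},
  {"slide":[0.12,-0.33,0],"delta_rot":[0,0,0],"fingers":-1},
  {"slide":[0.12,-0.33,0],"delta_rot":[0,0,0],"fingers":-1},
  {"slide":[0.1,-0.33,0.2],"delta_rot":[0,0,0.04],"fingers":-1},
  {"slide":[0.06,-0.165,0.2],"delta_rot":[0,0,0],"fingers":-1},
  {"slide":[0,0,0.28],"delta_rot":[0,0,0],"fingers":-1},
  {"slide":[0,0,0],"delta_rot":[0,0,0],"fingers":-1},
])

```text
time_s: 11.62
tcp_pos: [0.6012, -0.1189, 0.0822]
eef_rot: [180.0, -0.4, -175.2]
contact_force: [0.3, -0.3, -0.2]
gripper_width: 0.0279
gripper_force: 15.0
```

```bash
python3 go.py .6044 -.118 .021 -175.1; python3 wr.py w5
python3 - <<'E'
from geo import *; import pickle
s,c=pickle.load(open('w4.pkl','rb')); R,t=wristRt(c,s); z=s['tcp_pos'][2]
T=Ro.from_euler('xyz',s['eef_rot'],degrees=True)
for v,dz in((207,-.010),(215,-.010),(215,.012),(224,.012)): print(v,dz,T.inv().apply(plane(c,[(326,v)],z+dz,R,t)-s['tcp_pos'])*1000)
E
```

```text
slide [-0.024  0.004  0.408] rot [ 0.   -0.08 -0.02] tcp [ 0.6012 -0.1189  0.0822] [ 180.    -0.4 -175.2] w 0.0279 t 11.625 F [ 0.3 -0.3 -0.2]
11.625 [ 0.6011978 -0.1188667  0.0821759] [ 179.98116001   -0.3582144  -175.20528994] 0.02788161785906207 [ 0.26072578 -0.25711135 -0.21147768]
207 -0.01 [[24.61212007  0.57190773  9.99652717]]
215 -0.01 [[20.36848264  0.57735311  9.99713376]]
215 0.012 [[ 27.75051391   0.46970612 -12.00392904]]
224 0.012 [[ 23.54698483   0.47512239 -12.00332819]]
```

View pics/w5.png

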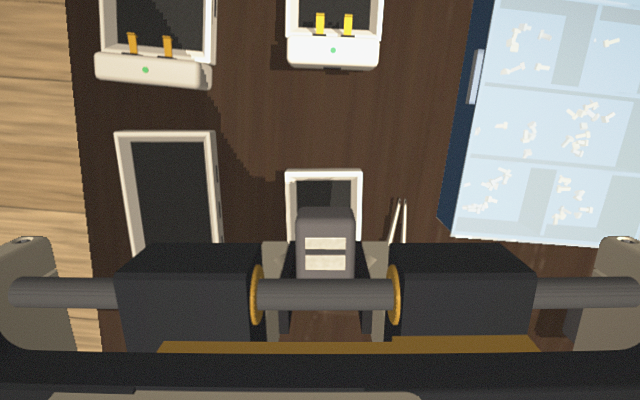

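Call:
play_rows([
  {"slide":[-0.02,0.004,0.05],"delta_rot":[0,0,0],"fingers":-1},
  {"slide":[0,0,0.1],"delta_rot":[0,0,0],"fingers":-1},
  {"slide":[0,0,0.1],"delta_rot":[0,0,0],"fingers":-1},
  {"slide":[0,0,0.08],"delta_rot":[0,0,0],"fingers":-1},
  {"slide":[0,0,0.05],"delta_rot":[0,0,0],"fingers":-1},
  {"slide":[0,0,0.02],"delta_rot":[0,0,0],"fingers":-1},
  {"slide":[0,0,0],"delta_rot":[0,0,0],"fingers":-1},
  {"slide":[0,0,0],"delta_rot":[0,0,0],"fingers":-1},
])

```text
time_s: 12.68
tcp_pos: [0.6075, -0.1168, 0.0252]
eef_rot: [-180.0, 0.0, -175.1]
contact_force: [0.5, -0.2, 0.0]
gripper_width: 0.0281
gripper_force: 15.0
```

```bash
python3 go.py .6044 -.118 .018 -175.1
```

```text
slide [ 0.021 -0.006  0.048] rot [-0.    0.01 -0.01] tcp [ 0.6075 -0.1168  0.0252] [-180.     0.  -175.1] w 0.0281 t 12.675 F [ 0.5 -0.2  0. ]
```

Call:
play_rows([
  {"slide":[0.02,-0.006,0],"delta_rot":[0,0,0],"fingers":-1},
  {"slide":[0,0,0.025],"delta_rot":[0,0,0],"fingers":-1},
  {"slide":[0,0,0.02],"delta_rot":[0,0,0],"fingers":-1},
  {"slide":[0,0,0],"delta_rot":[0,0,0],"fingers":-1},
  {"slide":[0,0,0],"delta_rot":[0,0,0],"fingers":-1},
])

```text
time_s: 13.3
tcp_pos: [0.6043, -0.118, 0.018]
eef_rot: [-180.0, -0.0, -175.1]
contact_force: [-0.3, -0.7, -0.6]
gripper_width: 0.028
gripper_force: 15.0
```

Call:
play_rows([
  {"slide":[0,0,0],"delta_rot":[0,0,0],"fingers":0.15},
  {"slide":[0,0,0],"delta_rot":[0,0,0],"fingers":0.15},
  {"slide":[0,0,0],"delta_rot":[0,0,0],"fingers":0.15},
  {"slide":[0,0,-0.1],"delta_rot":[0,0,0],"fingers":0.15},
  {"slide":[0,0,-0.3],"delta_rot":[0,0,0],"fingers":0.15},
  {"slide":[0,0,-0.4],"delta_rot":[0,0,-1],"fingers":0.15},
  {"slide":[0,0,-0.4],"delta_rot":[0,0,-1],"fingers":0.15},
  {"slide":[0,0,-0.35],"delta_rot":[0,0,-1],"fingers":0.6},
])

```text
time_s: 14.3
tcp_pos: [0.6042, -0.1181, 0.2546]
eef_rot: [-179.9, 0.1, -161.2]
contact_force: [0.6, 0.5, 0.2]
gripper_width: 0.0557
gripper_force: 0.0
```

Call:
play_rows([
  {"slide":[0,0,0],"delta_rot":[0,0,-1],"fingers":0.6},
  {"slide":[0,0,0],"delta_rot":[0,0,-1],"fingers":0.6},
  {"slide":[0,0,0],"delta_rot":[0,0,-1],"fingers":0.6},
  {"slide":[0,0,0],"delta_rot":[0,0,-1],"fingers":0.6},
  {"slide":[0,0,0],"delta_rot":[0,0,-1],"fingers":0.6},
  {"slide":[0,0,0],"delta_rot":[0,0,-1],"fingers":0.6},
  {"slide":[0,0,0],"delta_rot":[0,0,-1],"fingers":0.6},
  {"slide":[0,0,0],"delta_rot":[0,0,-1],"fingers":0.6},
])

```text
time_s: 15.3
tcp_pos: [0.6041, -0.118, 0.2519]
eef_rot: [-179.9, 0.0, -124.6]
contact_force: [0.4, -0.2, -0.5]
gripper_width: 0.0699
gripper_force: 0.0
```

Call:
play_rows([
  {"slide":[0,0,0],"delta_rot":[0,0,-1],"fingers":0.6},
  {"slide":[0,0,0],"delta_rot":[0,0,-1],"fingers":0.6},
  {"slide":[0,0,0],"delta_rot":[0,0,-1],"fingers":0.6},
  {"slide":[0,0,0],"delta_rot":[0,0,-1],"fingers":0.6},
  {"slide":[0,0,0],"delta_rot":[0,0,-1],"fingers":0.6},
  {"slide":[0,0,0],"delta_rot":[0,0,-1],"fingers":0.6},
  {"slide":[0,0,0],"delta_rot":[0,0,-1],"fingers":0.6},
  {"slide":[0,0,0],"delta_rot":[0,0,-0.5],"fingers":0.6},
])

```text
time_s: 16.3
tcp_pos: [0.6041, -0.118, 0.2519]
eef_rot: [-179.9, 0.0, -90.2]
contact_force: [-0.4, 0.0, -0.2]
gripper_width: 0.07
gripper_force: 0.0
```

Call:
play_rows([
  {"slide":[-0.17,-0.05,0],"delta_rot":[0,0,0],"fingers":0.6},
  {"slide":[-0.36,-0.08,0],"delta_rot":[0,0,0],"fingers":0.6},
  {"slide":[-0.36,-0.08,0],"delta_rot":[0,0,0],"fingers":0.6},
  {"slide":[-0.36,-0.08,0],"delta_rot":[0,0,0],"fingers":0.6},
  {"slide":[-0.36,-0.08,0],"delta_rot":[0,0,0],"fingers":0.6},
  {"slide":[-0.17,-0.05,0],"delta_rot":[0,0,0],"fingers":0.6},
  {"slide":[0,0,0],"delta_rot":[0,0,0],"fingers":0.6},
  {"slide":[0,0,0],"delta_rot":[0,0,0],"fingers":0.6},
])

```text
time_s: 17.3
tcp_pos: [0.6686, 0.148, 0.251]
eef_rot: [-180.0, -0.0, -90.3]
contact_force: [-0.3, -0.2, -0.2]
gripper_width: 0.0704
gripper_force: 0.0
```

```bash
python3 wr.py w6; python3 look.py scene:s6 >/dev/null
python3 - <<'E'
import cv2,numpy as np
a=cv2.imread('pics/w6.png')[60:230,240:380]; b=cv2.imread('pics/s6.png')[140:230,190:320]
a=cv2.resize(a,None,fx=3,fy=3,interpolation=2); b=cv2.resize(b,None,fx=2.9,fy=2.9,interpolation=2)
o=np.zeros((510,800,3),np.uint8); o[:510,:420]=a; o[:b.shape[0],420:420+b.shape[1]]=b; cv2.imwrite('pics/c6.png',o)
E
```

```text
17.3 [0.66859251 0.14795259 0.25103468] [-1.79996153e+02 -5.33604058e-03 -9.03485725e+01] 0.07041500147551476 [-0.32281865 -0.22149179 -0.18456531]
```

View pics/c6.png

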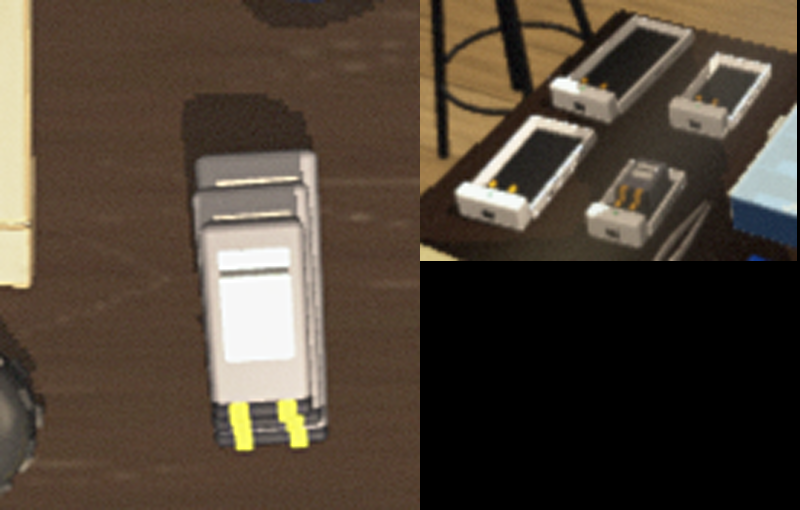

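The mini sits flat in its dock. In the new wrist view the short pack's top has its rear corners at about crop (203,222) and (303,220), with contacts beyond crop row 403.

```bash
cat > top.py <<'E'
# top.py img z ox oy k  x,y ...  : crop pixels -> world on plane z
import sys,pickle
from geo import *
np.set_printoptions(precision=1,suppress=True)
s,c=pickle.load(open(sys.argv[1]+'.pkl','rb')); R,t=wristRt(c,s); z,ox,oy,k=map(float,sys.argv[2:6])
p=[(ox+float(a.split(',')[0])/k,oy+float(a.split(',')[1])/k) for a in sys.argv[6:]]
print(plane(c,p,z,R,t)*1000)
E
python3 top.py w6 .072 240 60 3 203,222 303,220 310,403 213,403
python3 - <<'E'
from geo import *; import pickle
# height check: label rear corners / yaw via label
for n,(x,y,w,h) in(('w6',(305,138,40,45)),('w4',(285,165,60,42))):
    s,c=pickle.load(open(n+'.pkl','rb')); R,t=wristRt(c,s)
    m=(c['image'].min(2)[y:y+h,x:x+w]>205).astype(np.uint8)
    k=max(cv2.findContours(cv2.morphologyEx(m,cv2.MORPH_CLOSE,np.ones((5,5))),0,1)[0],key=cv2.contourArea).reshape(-1,2)+[x,y]
    for z in(.068,.072): 
        P=plane(c,k,z,R,t)[:,:2]*1000; print(n,z,np.round(P.min(0),1),np.round(P.max(0),1),cv2.minAreaRect(P.astype(np.float32)))
E
```

```text
[[684.3 103.   72. ]
 [652.4 102.6  72. ]
 [649.7 163.   72. ]
 [682.2 162.9  72. ]]
w6 0.068 [652.9 111.2] [680.5 151.2] ((666.662353515625, 131.59967041015625), (26.212875366210938, 40.588470458984375), 2.7909276485443115)
w6 0.072 [653.1 110.7] [680.4 150.3] ((666.6751708984375, 130.89657592773438), (25.903724670410156, 40.109840393066406), 2.790945291519165)
w4 0.068 [656.1 112.9] [679.2 149.1] ((667.2756958007812, 131.2825927734375), (21.33656120300293, 35.12765884399414), 5.065859794616699)
w4 0.072 [655.2 113.2] [678.  148.9] ((666.2007446289062, 131.25709533691406), (21.026592254638672, 34.61732482910156), 5.065912246704102)
```

```bash
python3 go.py .667 .1358 .060 -87.7
```

```text
slide [0.078 0.011 1.274] rot [-0.    0.   -0.59] tcp [0.6687 0.1475 0.2512] [-180.     0.   -90.4] w 0.0703 t 17.4 F [-0.2 -0.6 -0.1]
```

Call:
play_rows([
  {"slide":[0.078,0.011,0],"delta_rot":[0,0,-0.59],"fingers":0.6},
  {"slide":[0,0,0.25],"delta_rot":[0,0,0],"fingers":0.6},
  {"slide":[0,0,0.35],"delta_rot":[0,0,0],"fingers":0.6},
  {"slide":[0,0,0.3],"delta_rot":[0,0,0],"fingers":0.6},
  {"slide":[0,0,0.2],"delta_rot":[0,0,0],"fingers":0.6},
  {"slide":[0,0,0.05],"delta_rot":[0,0,0],"fingers":0.6},
  {"slide":[0,0,0],"delta_rot":[0,0,0],"fingers":0.6},
  {"slide":[0,0,0],"delta_rot":[0,0,0],"fingers":0.6},
])

```text
time_s: 18.4
tcp_pos: [0.6681, 0.1371, 0.08]
eef_rot: [-179.8, 0.1, -87.6]
contact_force: [0.3, -0.1, 0.1]
gripper_width: 0.0702
gripper_force: 0.0
```

```bash
python3 go.py .667 .1358 .060 -87.7
```

```text
slide [0.009 0.008 0.133] rot [-0.03  0.01  0.02] tcp [0.6681 0.1371 0.08  ] [-1.798e+02  1.000e-01 -8.760e+01] w 0.0702 t 18.4 F [ 0.3 -0.1  0.1]
```

Call:
play_rows([
  {"slide":[0.009,0.008,0.07],"delta_rot":[0,0,0],"fingers":0.6},
  {"slide":[0,0,0.06],"delta_rot":[0,0,0],"fingers":0.6},
  {"slide":[0,0,0],"delta_rot":[0,0,0],"fingers":0.6},
  {"slide":[0,0,0],"delta_rot":[0,0,0],"fingers":-1},
  {"slide":[0,0,0],"delta_rot":[0,0,0],"fingers":-1},
  {"slide":[0,0,0],"delta_rot":[0,0,0],"fingers":-1},
  {"slide":[0,0,0],"delta_rot":[0,0,0],"fingers":-1},
  {"slide":[0,0,0],"delta_rot":[0,0,0],"fingers":-1},
], squeeze=18)

```text
time_s: 19.4
tcp_pos: [0.6661, 0.1356, 0.0588]
eef_rot: [-180.0, 0.0, -87.6]
contact_force: [0.3, 0.4, 0.7]
gripper_width: 0.0339
gripper_force: 18.0
```

Call:
play_rows([
  {"slide":[0,0,0],"delta_rot":[0,0,0],"fingers":-1},
  {"slide":[0,0,-0.05],"delta_rot":[0,0,0],"fingers":-1},
  {"slide":[0,0,-0.15],"delta_rot":[0,0,0],"fingers":-1},
  {"slide":[0,0,-0.2],"delta_rot":[0,0,0],"fingers":-1},
  {"slide":[0,0,-0.2],"delta_rot":[0,0,1],"fingers":-1},
  {"slide":[0,0,-0.2],"delta_rot":[0,0,1],"fingers":-1},
  {"slide":[0,0,0],"delta_rot":[0,0,1],"fingers":-1},
  {"slide":[0,0,0],"delta_rot":[0,0,1],"fingers":-1},
])

```text
time_s: 20.4
tcp_pos: [0.6659, 0.1356, 0.1795]
eef_rot: [-180.0, 0.0, -106.1]
contact_force: [-0.6, 0.4, -1.7]
gripper_width: 0.0339
gripper_force: 18.0
```

Call:
play_rows([
  {"slide":[0,0,0],"delta_rot":[0,0,1],"fingers":-1},
  {"slide":[0,0,0],"delta_rot":[0,0,1],"fingers":-1},
  {"slide":[0,0,0],"delta_rot":[0,0,1],"fingers":-1},
  {"slide":[0,0,0],"delta_rot":[0,0,1],"fingers":-1},
  {"slide":[0,0,0],"delta_rot":[0,0,1],"fingers":-1},
  {"slide":[0,0,0],"delta_rot":[0,0,1],"fingers":-1},
  {"slide":[0,0,0],"delta_rot":[0,0,1],"fingers":-1},
  {"slide":[0,0,0],"delta_rot":[0,0,1],"fingers":-1},
])

```text
time_s: 21.4
tcp_pos: [0.6657, 0.1355, 0.1788]
eef_rot: [180.0, -0.0, -142.8]
contact_force: [-0.6, -0.0, -0.5]
gripper_width: 0.0336
gripper_force: 18.0
```

Call:
play_rows([
  {"slide":[0,0,0],"delta_rot":[0,0,1],"fingers":-1},
  {"slide":[0,0,0],"delta_rot":[0,0,1],"fingers":-1},
  {"slide":[0,0,0],"delta_rot":[0,0,1],"fingers":-1},
  {"slide":[0,0,0],"delta_rot":[0,0,1],"fingers":-1},
  {"slide":[0,0,0],"delta_rot":[0,0,1],"fingers":-1},
  {"slide":[0,0,0],"delta_rot":[0,0,1],"fingers":-1},
  {"slide":[0,0,0],"delta_rot":[0,0,1],"fingers":-1},
  {"slide":[0,0,0],"delta_rot":[0,0,0.5],"fingers":-1},
])

```text
time_s: 22.4
tcp_pos: [0.6657, 0.1355, 0.1789]
eef_rot: [180.0, -0.0, -177.1]
contact_force: [0.0, 1.0, -0.6]
gripper_width: 0.034
gripper_force: 18.0
```

```bash
python3 go.py .4434 -.1232 .08 -177.2; python3 wr.py w7
```

```text
slide [ 1.567 -1.648  0.659] rot [ 0.   -0.    0.02] tcp [0.6657 0.1355 0.1789] [ 180.    -0.  -177.1] w 0.034 t 22.4 F [ 0.   1.  -0.6]
22.4 [0.66571066 0.13552295 0.17886808] [ 1.79999327e+02 -1.13316221e-02 -1.77117528e+02] 0.03402689049795929 [ 0.00598264  1.02904768 -0.62608067]
```

Call:
play_rows([
  {"slide":[0.13,-0.137,0],"delta_rot":[0,0,0],"fingers":-1},
  {"slide":[0.26,-0.275,0],"delta_rot":[0,0,0],"fingers":-1},
  {"slide":[0.26,-0.275,0],"delta_rot":[0,0,0],"fingers":-1},
  {"slide":[0.26,-0.275,0],"delta_rot":[0,0,0],"fingers":-1},
  {"slide":[0.26,-0.275,0],"delta_rot":[0,0,0],"fingers":-1},
  {"slide":[0.26,-0.275,0],"delta_rot":[0,0,0],"fingers":-1},
  {"slide":[0.137,-0.136,0.2],"delta_rot":[0,0,0],"fingers":-1},
  {"slide":[0,0,0.3],"delta_rot":[0,0,0],"fingers":-1},
])

```text
time_s: 23.45
tcp_pos: [0.4439, -0.1248, 0.1047]
eef_rot: [180.0, 0.3, -177.1]
contact_force: [1.1, 0.5, -1.7]
gripper_width: 0.0337
gripper_force: 18.0
```

Call:
play_rows([
  {"slide":[0,0,0.2],"delta_rot":[0,0,0],"fingers":-1},
  {"slide":[0,0,0.1],"delta_rot":[0,0,0],"fingers":-1},
  {"slide":[0,0,0],"delta_rot":[0,0,0],"fingers":-1},
  {"slide":[0,0,0],"delta_rot":[0,0,0],"fingers":-1},
  {"slide":[0,0,0],"delta_rot":[0,0,0],"fingers":-1},
])

```text
time_s: 24.08
tcp_pos: [0.4448, -0.1234, 0.0595]
eef_rot: [180.0, 0.1, -177.0]
contact_force: [-0.1, -0.4, -1.8]
gripper_width: 0.0335
gripper_force: 18.0
```

```bash
python3 go.py .4434 -.1232 .0175 -177.2; python3 wr.py w8
```

```text
slide [0.01  0.002 0.28 ] rot [0.   0.02 0.05] tcp [ 0.4448 -0.1234  0.0595] [ 1.80e+02  1.00e-01 -1.77e+02] w 0.0335 t 24.075 F [-0.1 -0.4 -1.8]
24.075 [ 0.44478846 -0.12342896  0.05950386] [ 1.79993916e+02  1.03220410e-01 -1.76992054e+02] 0.03353559974284057 [-0.14872471 -0.37256571 -1.82778954]
```

View pics/w8.png

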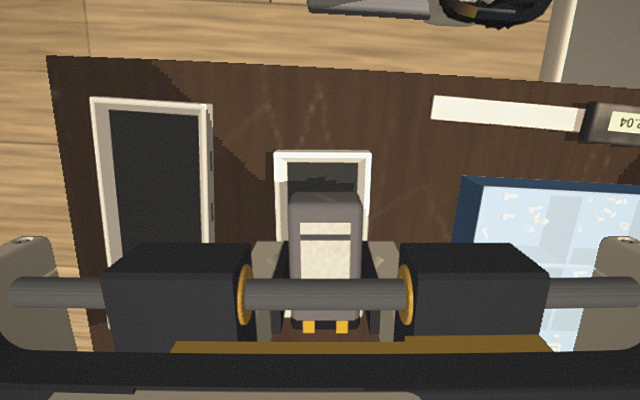

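The view shows the short pack lined up over its recess; rear edge at (325,197), rim at (322,155). Lowering now.

Call:
play_rows([
  {"slide":[0.01,0.002,0.08],"delta_rot":[0,0,0.04],"fingers":-1},
  {"slide":[0,0,0.1],"delta_rot":[0,0,0],"fingers":-1},
  {"slide":[0,0,0.06],"delta_rot":[0,0,0],"fingers":-1},
  {"slide":[0,0,0.03],"delta_rot":[0,0,0],"fingers":-1},
  {"slide":[0,0,0.01],"delta_rot":[0,0,0],"fingers":-1},
  {"slide":[0,0,0],"delta_rot":[0,0,0],"fingers":-1},
  {"slide":[0,0,0],"delta_rot":[0,0,0],"fingers":-1},
  {"slide":[0,0,0],"delta_rot":[0,0,0],"fingers":-1},
])

```text
time_s: 25.12
tcp_pos: [0.4428, -0.1233, 0.0168]
eef_rot: [180.0, 0.0, -177.2]
contact_force: [-0.3, 0.1, -0.3]
gripper_width: 0.0341
gripper_force: 18.0
```

Call:
play_rows([
  {"slide":[0,0,0],"delta_rot":[0,0,0],"fingers":0.25},
  {"slide":[0,0,0],"delta_rot":[0,0,0],"fingers":0.25},
  {"slide":[0,0,0],"delta_rot":[0,0,0],"fingers":0.25},
  {"slide":[0,0,-0.1],"delta_rot":[0,0,0],"fingers":0.25},
  {"slide":[0,0,-0.3],"delta_rot":[0,0,0],"fingers":0.25},
  {"slide":[0,0,-0.4],"delta_rot":[0,0,-1],"fingers":0.25},
  {"slide":[0,0,-0.4],"delta_rot":[0,0,-1],"fingers":0.25},
  {"slide":[0,0,-0.25],"delta_rot":[0,0,-1],"fingers":0.7},
])

```text
time_s: 26.12
tcp_pos: [0.4432, -0.1234, 0.2374]
eef_rot: [-179.9, 0.2, -163.3]
contact_force: [0.3, -0.1, -0.7]
gripper_width: 0.0602
gripper_force: 0.0
```

Call:
play_rows([
  {"slide":[0,0,0],"delta_rot":[0,0,-1],"fingers":0.7},
  {"slide":[0,0,0],"delta_rot":[0,0,-1],"fingers":0.7},
  {"slide":[0,0,0],"delta_rot":[0,0,-1],"fingers":0.7},
  {"slide":[0,0,0],"delta_rot":[0,0,-1],"fingers":0.7},
  {"slide":[0,0,0],"delta_rot":[0,0,-1],"fingers":0.7},
  {"slide":[0,0,0],"delta_rot":[0,0,-1],"fingers":0.7},
  {"slide":[0,0,0],"delta_rot":[0,0,-1],"fingers":0.7},
  {"slide":[0,0,0],"delta_rot":[0,0,-1],"fingers":0.7},
])

```text
time_s: 27.12
tcp_pos: [0.4424, -0.1233, 0.234]
eef_rot: [180.0, -0.0, -126.6]
contact_force: [0.4, 0.2, 0.2]
gripper_width: 0.0742
gripper_force: 0.0
```

Call:
play_rows([
  {"slide":[0,0,0],"delta_rot":[0,0,-1],"fingers":0.7},
  {"slide":[0,0,0],"delta_rot":[0,0,-1],"fingers":0.7},
  {"slide":[0,0,0],"delta_rot":[0,0,-1],"fingers":0.7},
  {"slide":[0,0,0],"delta_rot":[0,0,-1],"fingers":0.7},
  {"slide":[0,0,0],"delta_rot":[0,0,-1],"fingers":0.7},
  {"slide":[0,0,0],"delta_rot":[0,0,-1],"fingers":0.7},
  {"slide":[0,0,0],"delta_rot":[0,0,-1],"fingers":0.7},
  {"slide":[0,0,0],"delta_rot":[0,0,-1],"fingers":0.7},
])

```text
time_s: 28.12
tcp_pos: [0.4424, -0.1233, 0.234]
eef_rot: [180.0, 0.0, -90.0]
contact_force: [0.3, -0.6, 0.1]
gripper_width: 0.0745
gripper_force: 0.0
```

Call:
play_rows([
  {"slide":[-0.15,-0.12,0],"delta_rot":[0,0,0],"fingers":0.7},
  {"slide":[-0.3,-0.25,0],"delta_rot":[0,0,0],"fingers":0.7},
  {"slide":[-0.3,-0.25,0],"delta_rot":[0,0,0],"fingers":0.7},
  {"slide":[-0.3,-0.25,0],"delta_rot":[0,0,0],"fingers":0.7},
  {"slide":[-0.3,-0.25,0],"delta_rot":[0,0,0],"fingers":0.7},
  {"slide":[-0.3,-0.25,0],"delta_rot":[0,0,0],"fingers":0.7},
  {"slide":[-0.16,-0.13,0],"delta_rot":[0,0,0],"fingers":0.7},
  {"slide":[0,0,0],"delta_rot":[0,0,0],"fingers":0.7},
])

```text
time_s: 29.12
tcp_pos: [0.6687, 0.1495, 0.2323]
eef_rot: [179.9, -0.0, -90.0]
contact_force: [-0.1, 0.1, -0.6]
gripper_width: 0.0743
gripper_force: 0.0
```

Call:
play_rows([
  {"slide":[0,0,0],"delta_rot":[0,0,0],"fingers":0.7},
  {"slide":[0,0,0],"delta_rot":[0,0,0],"fingers":0.7},
])

```text
time_s: 29.38
tcp_pos: [0.6676, 0.147, 0.2345]
eef_rot: [-180.0, 0.0, -90.1]
contact_force: [-0.5, -0.1, 0.1]
gripper_width: 0.0746
gripper_force: 0.0
```

```bash
python3 wr.py w9; python3 look.py scene:s9 >/dev/null
python3 - <<'E'
import cv2,numpy as np
a=cv2.imread('pics/w9.png')[60:230,240:380]; b=cv2.imread('pics/s9.png')[140:230,190:320]
a=cv2.resize(a,None,fx=3,fy=3,interpolation=2); b=cv2.resize(b,None,fx=2.9,fy=2.9,interpolation=2)
o=np.zeros((510,800,3),np.uint8); o[:510,:420]=a; o[:b.shape[0],420:420+b.shape[1]]=b; cv2.imwrite('pics/c9.png',o)
E
```

```text
29.375 [0.66763696 0.14696543 0.23450785] [-1.79982786e+02  9.80027568e-03 -9.01406810e+01] 0.0746385738768265 [-0.53908941 -0.08100688  0.05870077]
```

View pics/c9.png

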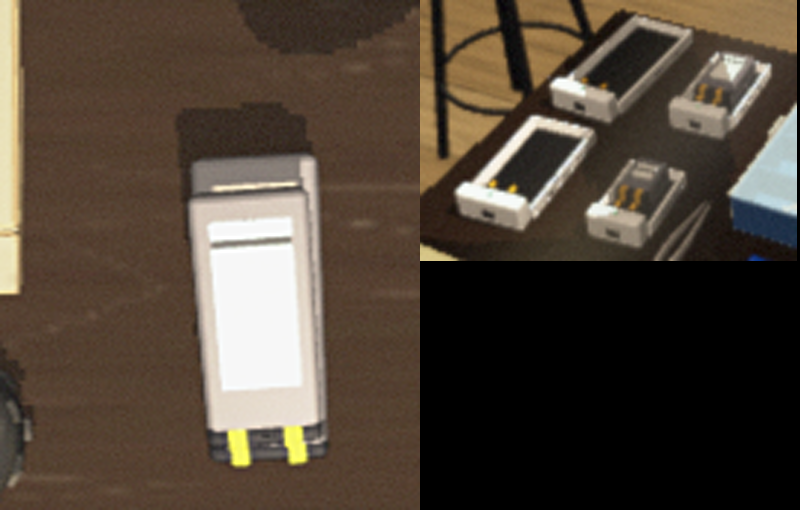

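The short pack is seated. The medium pack's rear corners are at crop (190,196) and (304,192), and its cap starts near row 430.

```bash
python3 top.py w9 .050 240 60 3 190,196 304,192 324,430 207,430
python3 - <<'E'
from geo import *; import pickle
x,y,w,h=303,128,45,65
for n in('w9','w7'):
    s,c=pickle.load(open(n+'.pkl','rb')); R,t=wristRt(c,s)
    if n=='w7': x,y,w,h=250,150,130,55
    m=(c['image'].min(2)[y:y+h,x:x+w]>205).astype(np.uint8)
    k=max(cv2.findContours(cv2.morphologyEx(m,cv2.MORPH_CLOSE,np.ones((5,5))),0,1)[0],key=cv2.contourArea).reshape(-1,2)+[x,y]
    for z in(.046,.050): 
        P=plane(c,k,z,R,t)[:,:2]*1000; print(n,z,np.round(P.min(0),1),np.round(P.max(0),1),cv2.minAreaRect(P.astype(np.float32)))
E
```

```text
[[687.9  94.3  50. ]
 [651.2  93.2  50. ]
 [643.5 173.1  50. ]
 [683.6 173.   50. ]]
w9 0.046 [648.6 101.1] [682.8 162.1] ((665.5054321289062, 132.20262145996094), (31.279539108276367, 61.878177642822266), 3.690394401550293)
w9 0.05 [648.8 100.8] [682.6 161.1] ((665.5230102539062, 131.49168395996094), (30.91649627685547, 61.16006088256836), 3.690403938293457)
w7 0.046 [652.1 105.6] [669.7 158.2] ((659.7950439453125, 131.37945556640625), (13.824981689453125, 53.33115768432617), 6.825887680053711)
w7 0.05 [651.3 105.9] [668.6 157.8] ((658.8255615234375, 131.38035583496094), (13.633659362792969, 52.5931510925293), 6.825858116149902)
```

```bash
python3 go.py .6665 .1366 .037 -86.3
```

```text
slide [0.07  0.009 1.318] rot [-0.01  0.   -0.84] tcp [0.6678 0.147  0.2347] [-180.     0.   -90.1] w 0.0744 t 29.475 F [ 0.4  0.7 -0.3]
```

Call:
play_rows([
  {"slide":[0.07,0.009,0],"delta_rot":[0,0,-0.84],"fingers":0.7},
  {"slide":[0,0,0.25],"delta_rot":[0,0,0],"fingers":0.7},
  {"slide":[0,0,0.35],"delta_rot":[0,0,0],"fingers":0.7},
  {"slide":[0,0,0.3],"delta_rot":[0,0,0],"fingers":0.7},
  {"slide":[0,0,0.2],"delta_rot":[0,0,0],"fingers":0.7},
  {"slide":[0,0,0.08],"delta_rot":[0,0,0],"fingers":0.7},
  {"slide":[0,0,0],"delta_rot":[0,0,0],"fingers":0.7},
  {"slide":[0,0,0],"delta_rot":[0,0,0],"fingers":0.7},
])

```text
time_s: 30.48
tcp_pos: [0.6677, 0.1376, 0.0589]
eef_rot: [-179.9, 0.0, -86.2]
contact_force: [-0.7, -0.4, -0.2]
gripper_width: 0.0748
gripper_force: 0.0
```

```bash
python3 go.py .6665 .1366 .037 -86.3
```

```text
slide [0.006 0.009 0.146] rot [-0.03  0.01  0.01] tcp [0.6677 0.1376 0.0589] [-179.9    0.   -86.2] w 0.0748 t 30.475 F [-0.7 -0.4 -0.2]
```

Call:
play_rows([
  {"slide":[0,0,0.08],"delta_rot":[0,0,0],"fingers":0.7},
  {"slide":[0,0,0.055],"delta_rot":[0,0,0],"fingers":0.7},
  {"slide":[0,0,0],"delta_rot":[0,0,0],"fingers":0.7},
  {"slide":[0,0,0],"delta_rot":[0,0,0],"fingers":-1},
  {"slide":[0,0,0],"delta_rot":[0,0,0],"fingers":-1},
  {"slide":[0,0,0],"delta_rot":[0,0,0],"fingers":-1},
  {"slide":[0,0,0],"delta_rot":[0,0,0],"fingers":-1},
  {"slide":[0,0,0],"delta_rot":[0,0,0],"fingers":-1},
], squeeze=25)

```text
time_s: 31.48
tcp_pos: [0.6668, 0.1373, 0.037]
eef_rot: [-180.0, 0.0, -86.3]
contact_force: [0.3, 0.5, 0.8]
gripper_width: 0.0396
gripper_force: 25.0
```

Call:
play_rows([
  {"slide":[0,0,0],"delta_rot":[0,0,0],"fingers":-1},
  {"slide":[0,0,-0.05],"delta_rot":[0,0,0],"fingers":-1},
  {"slide":[0,0,-0.15],"delta_rot":[0,0,0],"fingers":-1},
  {"slide":[0,0,-0.2],"delta_rot":[0,0,0],"fingers":-1},
  {"slide":[0,0,-0.2],"delta_rot":[0,0,1],"fingers":-1},
  {"slide":[0,0,-0.2],"delta_rot":[0,0,1],"fingers":-1},
  {"slide":[0,0,0],"delta_rot":[0,0,1],"fingers":-1},
  {"slide":[0,0,0],"delta_rot":[0,0,1],"fingers":-1},
])

```text
time_s: 32.48
tcp_pos: [0.6666, 0.1373, 0.1577]
eef_rot: [-180.0, 0.0, -104.7]
contact_force: [0.6, -0.3, -2.9]
gripper_width: 0.0394
gripper_force: 25.0
```

Call:
play_rows([
  {"slide":[0,0,0],"delta_rot":[0,0,1],"fingers":-1},
  {"slide":[0,0,0],"delta_rot":[0,0,1],"fingers":-1},
  {"slide":[0,0,0],"delta_rot":[0,0,1],"fingers":-1},
  {"slide":[0,0,0],"delta_rot":[0,0,1],"fingers":-1},
  {"slide":[0,0,0],"delta_rot":[0,0,1],"fingers":-1},
  {"slide":[0,0,0],"delta_rot":[0,0,1],"fingers":-1},
  {"slide":[0,0,0],"delta_rot":[0,0,1],"fingers":-1},
  {"slide":[0,0,0],"delta_rot":[0,0,1],"fingers":-1},
])

```text
time_s: 33.48
tcp_pos: [0.6664, 0.1372, 0.157]
eef_rot: [180.0, -0.0, -141.4]
contact_force: [-0.7, 0.2, -2.1]
gripper_width: 0.0399
gripper_force: 25.0
```

Call:
play_rows([
  {"slide":[0,0,0],"delta_rot":[0,0,1],"fingers":-1},
  {"slide":[0,0,0],"delta_rot":[0,0,1],"fingers":-1},
  {"slide":[0,0,0],"delta_rot":[0,0,1],"fingers":-1},
  {"slide":[0,0,0],"delta_rot":[0,0,1],"fingers":-1},
  {"slide":[0,0,0],"delta_rot":[0,0,1],"fingers":-1},
  {"slide":[0,0,0],"delta_rot":[0,0,1],"fingers":-1},
  {"slide":[0,0,0],"delta_rot":[0,0,1],"fingers":-1},
  {"slide":[0,0,0],"delta_rot":[0,0,0.5],"fingers":-1},
])

```text
time_s: 34.48
tcp_pos: [0.6665, 0.1372, 0.157]
eef_rot: [180.0, -0.0, -175.7]
contact_force: [0.0, -0.2, -2.6]
gripper_width: 0.0395
gripper_force: 25.0
```

```bash
python3 go.py .6066 -.2247 .07 -175.6; python3 wr.py w10
```

```text
slide [ 0.577 -2.377  0.58 ] rot [ 0.   -0.   -0.03] tcp [0.6665 0.1372 0.157 ] [ 180.    -0.  -175.7] w 0.0395 t 34.475 F [ 0.  -0.2 -2.6]
34.475 [0.66645654 0.13723896 0.15696005] [ 1.79999638e+02 -2.00771282e-02 -1.75743184e+02] 0.03950436976996982 [ 0.01284997 -0.18637915 -2.58793385]
```

Call:
play_rows([
  {"slide":[0.04,-0.17,0],"delta_rot":[0,0,0],"fingers":-1},
  {"slide":[0.0825,-0.34,0],"delta_rot":[0,0,0],"fingers":-1},
  {"slide":[0.0825,-0.34,0],"delta_rot":[0,0,0],"fingers":-1},
  {"slide":[0.0825,-0.34,0],"delta_rot":[0,0,0],"fingers":-1},
  {"slide":[0.0825,-0.34,0],"delta_rot":[0,0,0],"fingers":-1},
  {"slide":[0.0825,-0.34,0],"delta_rot":[0,0,0],"fingers":-1},
  {"slide":[0.0825,-0.34,0],"delta_rot":[0,0,0],"fingers":-1},
  {"slide":[0.042,-0.167,0.2],"delta_rot":[0,0,0],"fingers":-1},
])

```text
time_s: 35.52
tcp_pos: [0.6079, -0.2284, 0.1292]
eef_rot: [-179.9, 0.3, -175.7]
contact_force: [0.4, 0.2, -3.4]
gripper_width: 0.0396
gripper_force: 25.0
```

Call:
play_rows([
  {"slide":[0,0,0.25],"delta_rot":[0,0,0],"fingers":-1},
  {"slide":[0,0,0.13],"delta_rot":[0,0,0],"fingers":-1},
  {"slide":[0,0,0],"delta_rot":[0,0,0],"fingers":-1},
  {"slide":[0,0,0],"delta_rot":[0,0,0],"fingers":-1},
  {"slide":[0,0,0],"delta_rot":[0,0,0],"fingers":-1},
  {"slide":[0,0,0],"delta_rot":[0,0,0],"fingers":-1},
])

```text
time_s: 36.28
tcp_pos: [0.608, -0.2247, 0.0708]
eef_rot: [-180.0, 0.1, -175.6]
contact_force: [-0.3, -0.1, -0.9]
gripper_width: 0.0399
gripper_force: 25.0
```

```bash
python3 go.py .6066 -.2247 .019 -175.6; python3 wr.py w11
```

```text
slide [0.01  0.001 0.345] rot [-0.    0.02 -0.  ] tcp [ 0.608  -0.2247  0.0708] [-1.800e+02  1.000e-01 -1.756e+02] w 0.0399 t 36.275 F [-0.3 -0.1 -0.9]
36.275 [ 0.60802994 -0.22473301  0.07081008] [-1.79986552e+02  8.69544970e-02 -1.75613046e+02] 0.03988126205660925 [-0.26485323 -0.09909277 -0.93227262]
```

View pics/w11.png

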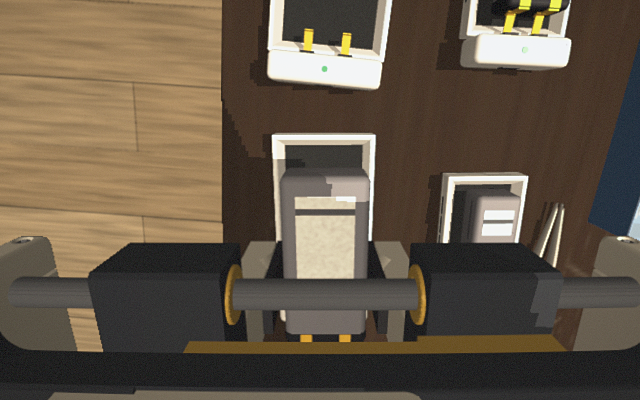

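The medium pack is lined up over its recess; rear edge at (325,170), rim at (324,138). Lowering.

Call:
play_rows([
  {"slide":[0.005,0.001,0.08],"delta_rot":[0,0,0],"fingers":-1},
  {"slide":[0,0,0.12],"delta_rot":[0,0,0],"fingers":-1},
  {"slide":[0,0,0.08],"delta_rot":[0,0,0],"fingers":-1},
  {"slide":[0,0,0.04],"delta_rot":[0,0,0],"fingers":-1},
  {"slide":[0,0,0.015],"delta_rot":[0,0,0],"fingers":-1},
  {"slide":[0,0,0],"delta_rot":[0,0,0],"fingers":-1},
  {"slide":[0,0,0],"delta_rot":[0,0,0],"fingers":-1},
  {"slide":[0,0,0],"delta_rot":[0,0,0],"fingers":-1},
])

```text
time_s: 37.33
tcp_pos: [0.607, -0.2248, 0.02]
eef_rot: [-180.0, 0.0, -175.6]
contact_force: [0.0, 0.9, -1.5]
gripper_width: 0.0396
gripper_force: 25.0
```

Call:
play_rows([
  {"slide":[0,0,0.01],"delta_rot":[0,0,0],"fingers":-1},
  {"slide":[0,0,0],"delta_rot":[0,0,0],"fingers":0.35},
  {"slide":[0,0,0],"delta_rot":[0,0,0],"fingers":0.35},
  {"slide":[0,0,0],"delta_rot":[0,0,0],"fingers":0.35},
  {"slide":[0,0,-0.1],"delta_rot":[0,0,0],"fingers":0.35},
  {"slide":[0,0,-0.4],"delta_rot":[0,0,0],"fingers":0.35},
  {"slide":[0,0,-0.4],"delta_rot":[0,0,-1],"fingers":0.35},
  {"slide":[0,0,-0.4],"delta_rot":[0,0,-1],"fingers":0.8},
])

```text
time_s: 38.33
tcp_pos: [0.6066, -0.2248, 0.2165]
eef_rot: [-180.0, 0.1, -166.3]
contact_force: [1.3, 0.1, -0.4]
gripper_width: 0.065
gripper_force: 0.0
```

Call:
play_rows([
  {"slide":[0,0,0],"delta_rot":[0,0,-1],"fingers":0.8},
  {"slide":[0,0,0],"delta_rot":[0,0,-1],"fingers":0.8},
  {"slide":[0,0,0],"delta_rot":[0,0,-1],"fingers":0.8},
  {"slide":[0,0,0],"delta_rot":[0,0,-1],"fingers":0.8},
  {"slide":[0,0,0],"delta_rot":[0,0,-1],"fingers":0.8},
  {"slide":[0,0,0],"delta_rot":[0,0,-1],"fingers":0.8},
  {"slide":[0,0,0],"delta_rot":[0,0,-1],"fingers":0.8},
  {"slide":[0,0,0],"delta_rot":[0,0,-1],"fingers":0.8},
])

```text
time_s: 39.33
tcp_pos: [0.6068, -0.2248, 0.2144]
eef_rot: [-179.9, 0.0, -129.6]
contact_force: [0.2, -0.4, -0.4]
gripper_width: 0.0789
gripper_force: 0.0
```

Call:
play_rows([
  {"slide":[0,0,0],"delta_rot":[0,0,-1],"fingers":0.8},
  {"slide":[0,0,0],"delta_rot":[0,0,-1],"fingers":0.8},
  {"slide":[0,0,0],"delta_rot":[0,0,-1],"fingers":0.8},
  {"slide":[0,0,0],"delta_rot":[0,0,-1],"fingers":0.8},
  {"slide":[0,0,0],"delta_rot":[0,0,-1],"fingers":0.8},
  {"slide":[0,0,0],"delta_rot":[0,0,-1],"fingers":0.8},
  {"slide":[0,0,0],"delta_rot":[0,0,-1],"fingers":0.8},
  {"slide":[0,0,0],"delta_rot":[0,0,-1],"fingers":0.8},
])

```text
time_s: 40.33
tcp_pos: [0.6067, -0.2248, 0.2144]
eef_rot: [-179.9, -0.0, -93.0]
contact_force: [0.1, 0.5, -0.2]
gripper_width: 0.0785
gripper_force: 0.0
```

Call:
play_rows([
  {"slide":[-0.17,-0.05,0],"delta_rot":[0,0,-1],"fingers":0.8},
  {"slide":[-0.35,-0.083,0],"delta_rot":[0,0,0],"fingers":0.8},
  {"slide":[-0.35,-0.083,0],"delta_rot":[0,0,0],"fingers":0.8},
  {"slide":[-0.35,-0.083,0],"delta_rot":[0,0,0],"fingers":0.8},
  {"slide":[-0.35,-0.083,0],"delta_rot":[0,0,0],"fingers":0.8},
  {"slide":[-0.35,-0.083,0],"delta_rot":[0,0,0],"fingers":0.8},
  {"slide":[-0.35,-0.083,0],"delta_rot":[0,0,0],"fingers":0.8},
  {"slide":[-0.18,-0.05,0],"delta_rot":[0,0,0],"fingers":0.8},
])

```text
time_s: 41.32
tcp_pos: [0.6894, 0.147, 0.2141]
eef_rot: [-179.9, 0.0, -88.4]
contact_force: [0.2, -0.1, 0.1]
gripper_width: 0.0788
gripper_force: 0.0
```

Call:
play_rows([
  {"slide":[0,0,0],"delta_rot":[0,0,0],"fingers":0.8},
  {"slide":[0,0,0],"delta_rot":[0,0,0],"fingers":0.8},
  {"slide":[0,0,0],"delta_rot":[0,0,0],"fingers":0.8},
])

```text
time_s: 41.7
tcp_pos: [0.6891, 0.143, 0.2136]
eef_rot: [-180.0, 0.0, -88.6]
contact_force: [-0.6, -0.4, 0.4]
gripper_width: 0.0788
gripper_force: 0.0
```

```bash
python3 wr.py w12; python3 look.py scene:s12 >/dev/null
python3 - <<'E'
import cv2,numpy as np
a=cv2.imread('pics/w12.png')[60:230,240:380]; b=cv2.imread('pics/s12.png')[140:230,190:320]
a=cv2.resize(a,None,fx=3,fy=3,interpolation=2); b=cv2.resize(b,None,fx=2.9,fy=2.9,interpolation=2)
o=np.zeros((510,800,3),np.uint8); o[:510,:420]=a; o[:b.shape[0],420:420+b.shape[1]]=b; cv2.imwrite('pics/c12.png',o)
E
```

```text
41.7 [0.68906542 0.14298342 0.21355446] [-1.79984689e+02  3.17478237e-03 -8.86216638e+01] 0.07880222157932079 [-0.56988444 -0.41124204  0.4256666 ]
```

View pics/c12.png

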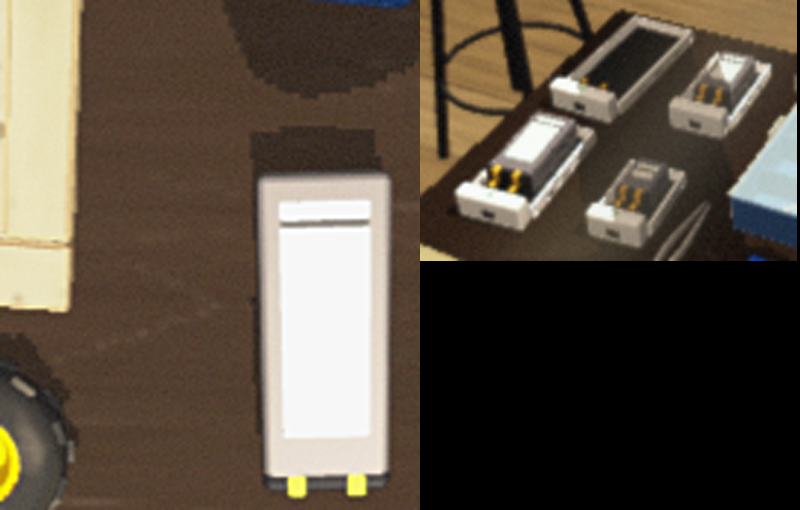

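The medium pack is seated. The long pack's rear corners are at crop (258,178) and (390,176), and its contact end is at row 490.

```bash
python3 top.py w12 .026 240 60 3 258,178 390,176 388,490 266,491
python3 - <<'E'
from geo import *; import pickle
for n,(x,y,w,h) in(('w12',(325,120,45,90)),('w10',(200,150,200,60))):
    s,c=pickle.load(open(n+'.pkl','rb')); R,t=wristRt(c,s)
    m=(c['image'].min(2)[y:y+h,x:x+w]>205).astype(np.uint8)
    k=max(cv2.findContours(cv2.morphologyEx(m,cv2.MORPH_CLOSE,np.ones((5,5))),0,1)[0],key=cv2.contourArea).reshape(-1,2)+[x,y]
    for z in(.022,.026): 
        P=plane(c,k,z,R,t)[:,:2]*1000; print(n,z,np.round(P.min(0),1),np.round(P.max(0),1),cv2.minAreaRect(P.astype(np.float32)))
E
```

```text
[[689.   84.9  26. ]
 [646.3  83.1  26. ]
 [640.5 190.9  26. ]
 [683.4 192.3  26. ]]
w12 0.022 [644.4  90.6] [683.7 177.3] ((665.648193359375, 134.26419067382812), (37.573951721191406, 86.49201202392578), 3.3019332885742188)
w12 0.026 [644.9  90.4] [683.8 176. ] ((665.9337768554688, 133.49041748046875), (37.14176940917969, 85.4970703125), 3.3019793033599854)
w10 0.022 [670.2 113.5] [674.1 152.7] ((671.7049560546875, 133.07669067382812), (0.9075329303741455, 39.37651824951172), 5.576967716217041)
w10 0.026 [669.1 113.7] [672.9 152.4] ((670.5910034179688, 133.052978515625), (0.8950777053833008, 38.83555221557617), 5.577000617980957)
```

```bash
python3 go.py .6647 .1382 .012 -86.9
```

```text
slide [0.029 0.164 1.343] rot [-0.    0.   -0.37] tcp [0.6891 0.1432 0.2135] [-180.     0.   -88.6] w 0.0789 t 41.8 F [-0.7  0.2  0.2]
```

Call:
play_rows([
  {"slide":[0.029,0.164,0],"delta_rot":[0,0,-0.37],"fingers":0.8},
  {"slide":[0,0,0.25],"delta_rot":[0,0,0],"fingers":0.8},
  {"slide":[0,0,0.35],"delta_rot":[0,0,0],"fingers":0.8},
  {"slide":[0,0,0.3],"delta_rot":[0,0,0],"fingers":0.8},
  {"slide":[0,0,0.2],"delta_rot":[0,0,0],"fingers":0.8},
  {"slide":[0,0,0.1],"delta_rot":[0,0,0],"fingers":0.8},
  {"slide":[0,0,0],"delta_rot":[0,0,0],"fingers":0.8},
  {"slide":[0,0,0],"delta_rot":[0,0,0],"fingers":0.8},
])

```text
time_s: 42.8
tcp_pos: [0.6657, 0.1396, 0.0347]
eef_rot: [-179.9, 0.0, -86.8]
contact_force: [0.1, 0.4, -0.1]
gripper_width: 0.0787
gripper_force: 0.0
```

Call:
play_rows([
  {"slide":[0,0,0],"delta_rot":[0,0,0],"fingers":0.8},
  {"slide":[0,0,0],"delta_rot":[0,0,0],"fingers":0.8},
])

```text
time_s: 43.05
tcp_pos: [0.6651, 0.1396, 0.0341]
eef_rot: [-179.9, 0.0, -86.8]
contact_force: [0.3, -1.3, -0.1]
gripper_width: 0.0787
gripper_force: 0.0
```

```bash
python3 go.py .6647 .1382 .012 -86.9
```

```text
slide [0.009 0.004 0.147] rot [-0.02  0.01  0.01] tcp [0.6651 0.1396 0.0341] [-179.9    0.   -86.8] w 0.0787 t 43.05 F [ 0.3 -1.3 -0.1]
```

Call:
play_rows([
  {"slide":[0.009,0.002,0.08],"delta_rot":[0,0,0],"fingers":0.8},
  {"slide":[0,0,0.065],"delta_rot":[0,0,0],"fingers":0.8},
  {"slide":[0,0,0],"delta_rot":[0,0,0],"fingers":0.8},
  {"slide":[0,0,0],"delta_rot":[0,0,0],"fingers":-1},
  {"slide":[0,0,0],"delta_rot":[0,0,0],"fingers":-1},
  {"slide":[0,0,0],"delta_rot":[0,0,0],"fingers":-1},
  {"slide":[0,0,0],"delta_rot":[0,0,0],"fingers":-1},
  {"slide":[0,0,0],"delta_rot":[0,0,0],"fingers":-1},
], squeeze=30)

```text
time_s: 44.05
tcp_pos: [0.6647, 0.1381, 0.0116]
eef_rot: [-180.0, 0.0, -86.8]
contact_force: [1.2, 0.7, 1.2]
gripper_width: 0.0436
gripper_force: 30.0
```

Call:
play_rows([
  {"slide":[0,0,0],"delta_rot":[0,0,0],"fingers":-1},
  {"slide":[0,0,-0.05],"delta_rot":[0,0,0],"fingers":-1},
  {"slide":[0,0,-0.2],"delta_rot":[0,0,0],"fingers":-1},
  {"slide":[0,0,-0.25],"delta_rot":[0,0,0],"fingers":-1},
  {"slide":[0,0,-0.25],"delta_rot":[0,0,1],"fingers":-1},
  {"slide":[0,0,-0.25],"delta_rot":[0,0,1],"fingers":-1},
  {"slide":[0,0,0],"delta_rot":[0,0,1],"fingers":-1},
  {"slide":[0,0,0],"delta_rot":[0,0,1],"fingers":-1},
])

```text
time_s: 45.05
tcp_pos: [0.664, 0.1379, 0.162]
eef_rot: [180.0, 0.0, -105.4]
contact_force: [0.0, -0.2, -3.2]
gripper_width: 0.0436
gripper_force: 30.0
```

Call:
play_rows([
  {"slide":[0,0,0],"delta_rot":[0,0,1],"fingers":-1},
  {"slide":[0,0,0],"delta_rot":[0,0,1],"fingers":-1},
  {"slide":[0,0,0],"delta_rot":[0,0,1],"fingers":-1},
  {"slide":[0,0,0],"delta_rot":[0,0,1],"fingers":-1},
  {"slide":[0,0,0],"delta_rot":[0,0,1],"fingers":-1},
  {"slide":[0,0,0],"delta_rot":[0,0,1],"fingers":-1},
  {"slide":[0,0,0],"delta_rot":[0,0,1],"fingers":-1},
  {"slide":[0,0,0],"delta_rot":[0,0,1],"fingers":-1},
])

```text
time_s: 46.05
tcp_pos: [0.6639, 0.1378, 0.1611]
eef_rot: [180.0, -0.1, -142.0]
contact_force: [0.6, -0.0, -2.4]
gripper_width: 0.0439
gripper_force: 30.0
```

Call:
play_rows([
  {"slide":[0,0,0],"delta_rot":[0,0,1],"fingers":-1},
  {"slide":[0,0,0],"delta_rot":[0,0,1],"fingers":-1},
  {"slide":[0,0,0],"delta_rot":[0,0,1],"fingers":-1},
  {"slide":[0,0,0],"delta_rot":[0,0,1],"fingers":-1},
  {"slide":[0,0,0],"delta_rot":[0,0,1],"fingers":-1},
  {"slide":[0,0,0],"delta_rot":[0,0,1],"fingers":-1},
  {"slide":[0,0,0],"delta_rot":[0,0,1],"fingers":-1},
  {"slide":[0,0,0],"delta_rot":[0,0,1],"fingers":-1},
])

```text
time_s: 47.05
tcp_pos: [0.6639, 0.1378, 0.1611]
eef_rot: [-180.0, -0.1, -178.7]
contact_force: [-0.4, -0.2, -2.9]
gripper_width: 0.0438
gripper_force: 30.0
```

```bash
python3 go.py .4408 -.2279 .07 178.8
```

```text
slide [ 1.542 -2.403  0.61 ] rot [-0.   -0.01  0.55] tcp [0.6639 0.1378 0.1611] [-1.800e+02 -1.000e-01 -1.787e+02] w 0.0438 t 47.05 F [-0.4 -0.2 -2.9]
```

Call:
play_rows([
  {"slide":[0.1,-0.15,0],"delta_rot":[0,0,0],"fingers":-1},
  {"slide":[0.193,-0.3,0],"delta_rot":[0,0,0],"fingers":-1},
  {"slide":[0.193,-0.3,0],"delta_rot":[0,0,0],"fingers":-1},
  {"slide":[0.193,-0.3,0],"delta_rot":[0,0,0],"fingers":-1},
  {"slide":[0.193,-0.3,0],"delta_rot":[0,0,0],"fingers":-1},
  {"slide":[0.193,-0.3,0],"delta_rot":[0,0,0],"fingers":-1},
  {"slide":[0.193,-0.3,0],"delta_rot":[0,0,0],"fingers":-1},
  {"slide":[0.193,-0.3,0],"delta_rot":[0,0,0],"fingers":-1},
])

```text
time_s: 48.05
tcp_pos: [0.4541, -0.2062, 0.1616]
eef_rot: [180.0, 0.0, -178.5]
contact_force: [0.6, -0.9, -2.9]
gripper_width: 0.0436
gripper_force: 30.0
```

Call:
play_rows([
  {"slide":[0.091,-0.153,0.1],"delta_rot":[0,0,0.55],"fingers":-1},
  {"slide":[0,0,0.3],"delta_rot":[0,0,0],"fingers":-1},
  {"slide":[0,0,0.2],"delta_rot":[0,0,0],"fingers":-1},
  {"slide":[0,0,0],"delta_rot":[0,0,0],"fingers":-1},
  {"slide":[0,0,0],"delta_rot":[0,0,0],"fingers":-1},
  {"slide":[0,0,0],"delta_rot":[0,0,0],"fingers":-1},
  {"slide":[0,0,0],"delta_rot":[0,0,0],"fingers":-1},
])

```text
time_s: 48.92
tcp_pos: [0.4432, -0.2283, 0.0724]
eef_rot: [-180.0, 0.1, 179.0]
contact_force: [0.0, -0.1, -2.9]
gripper_width: 0.0435
gripper_force: 30.0
```

```bash
python3 go.py .4408 -.2279 .0195 178.8; python3 wr.py w13
```

```text
slide [0.017 0.002 0.352] rot [-0.    0.02  0.04] tcp [ 0.4432 -0.2283  0.0724] [-1.80e+02  1.00e-01  1.79e+02] w 0.0435 t 48.925 F [ 0.  -0.1 -2.9]
48.925 [ 0.44321739 -0.2283053   0.07237237] [-1.79989619e+02  1.12263103e-01  1.78973872e+02] 0.04354419478429453 [ 0.04792842 -0.13332927 -2.91154631]
```

View pics/w13.png

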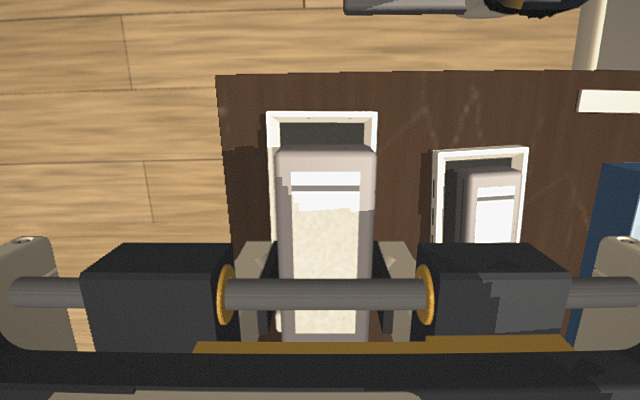

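The long pack is lined up; rear edge at (325,150), rim at (322,115). Lowering.

Call:
play_rows([
  {"slide":[0.012,0.002,0.08],"delta_rot":[0,0,0],"fingers":-1},
  {"slide":[0,0,0.12],"delta_rot":[0,0,0],"fingers":-1},
  {"slide":[0,0,0.08],"delta_rot":[0,0,0],"fingers":-1},
  {"slide":[0,0,0.05],"delta_rot":[0,0,0],"fingers":-1},
  {"slide":[0,0,0.02],"delta_rot":[0,0,0],"fingers":-1},
  {"slide":[0,0,0],"delta_rot":[0,0,0],"fingers":-1},
  {"slide":[0,0,0],"delta_rot":[0,0,0],"fingers":-1},
  {"slide":[0,0,0],"delta_rot":[0,0,0],"fingers":-1},
])

```text
time_s: 49.98
tcp_pos: [0.4409, -0.228, 0.019]
eef_rot: [-180.0, 0.0, 179.0]
contact_force: [0.8, 0.3, -2.6]
gripper_width: 0.0437
gripper_force: 30.0
```

Call:
play_rows([
  {"slide":[0,0,0],"delta_rot":[0,0,0],"fingers":0.4},
  {"slide":[0,0,0],"delta_rot":[0,0,0],"fingers":0.4},
  {"slide":[0,0,0],"delta_rot":[0,0,0],"fingers":0.4},
  {"slide":[0,0,-0.1],"delta_rot":[0,0,0],"fingers":0.4},
  {"slide":[0,0,-0.4],"delta_rot":[0,0,0],"fingers":0.4},
  {"slide":[0,0,-0.4],"delta_rot":[0,0,0],"fingers":0.4},
  {"slide":[0,0,-0.4],"delta_rot":[0,0,0],"fingers":0.4},
  {"slide":[0,0,-0.4],"delta_rot":[0,0,0],"fingers":0.4},
])

```text
time_s: 50.98
tcp_pos: [0.4403, -0.2279, 0.2762]
eef_rot: [-180.0, 0.0, 179.0]
contact_force: [1.3, -0.0, -0.6]
gripper_width: 0.0617
gripper_force: 0.0
```

Call:
play_rows([
  {"slide":[-0.4,0,-0.1],"delta_rot":[0,0,0],"fingers":0.4},
  {"slide":[-0.4,0,0],"delta_rot":[0,0,0],"fingers":0.4},
  {"slide":[-0.3,0,0],"delta_rot":[0,0,0],"fingers":0.4},
  {"slide":[0,0,0],"delta_rot":[0,0,0],"fingers":0.4},
  {"slide":[0,0,0],"delta_rot":[0,0,0],"fingers":0.4},
  {"slide":[0,0,0],"delta_rot":[0,0,0],"fingers":0.4},
])

```text
time_s: 51.72
tcp_pos: [0.605, -0.2311, 0.2894]
eef_rot: [-180.0, 0.0, 178.9]
contact_force: [0.5, -0.3, 0.3]
gripper_width: 0.0614
gripper_force: 0.0
```

```bash
python3 wr.py w14; python3 look.py scene:s14 >/dev/null
python3 - <<'E'
import cv2,numpy as np
a=cv2.imread('pics/w14.png')[0:260,200:560]; b=cv2.imread('pics/s14.png')[140:230,190:320]
a=cv2.resize(a,None,fx=1.2,fy=1.2); b=cv2.resize(b,None,fx=2.7,fy=2.7,interpolation=2)
o=np.zeros((320,800,3),np.uint8); o[:a.shape[0],:a.shape[1]]=a; o[:b.shape[0],440:440+b.shape[1]]=b; cv2.imwrite('pics/c14.png',o)
E
```

```text
51.725 [ 0.60498062 -0.23108577  0.28940015] [-1.79996525e+02  3.59982527e-02  1.78946766e+02] 0.061378214193031515 [ 0.52127176 -0.30022439  0.27052215]
```

View pics/c14.png

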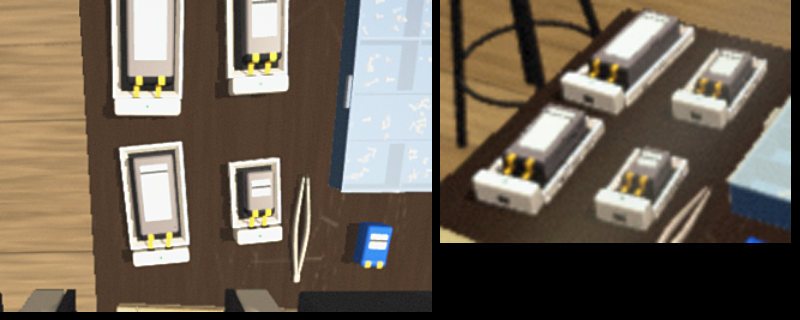

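Both views show all four packs flat in their own recesses, contacts at the towers. The blue decoy is untouched and the gripper is clear, so I'm handing in.

```bash
python3 -c "
from plant import r
print(r.close_job())"
```

```text
the job is handed in; nothing more can be done
None
```

I placed all four packs in the docks made for their size and handed the job in at about 52 s; the last pictures show each flat with its contacts at the tower, but no verdict came back.

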